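Pack the cup-drawing set into its tray

ROBOT

A 7-joint arm with a two-finger parallel gripper is mounted at the origin on the work surface. World frame = base frame: x ahead of the robot, y to its left, z up, the work surface at z = 0. Lengths are in m, angles in rad, forces in N, time in s.
With the tool pointing down it reaches from about 0.425 to 0.975 m from the base axis. Payload 16.7 kg.
Tool frame: the origin (TCP) lies at the very end of the fingers, on their centre line; the grasp point (between the pads) lies 19 mm behind it; z points along the fingers, y is the direction in which the jaws open and shut (so a half turn about z gives the same grasp; the last joint's range is limited). The gripper opens to 85 mm and grips with 20 to 120 N. Pads are 22 mm wide; open, the fingers measure 114 mm over their backs; the gripper's body (76 mm by 85 mm) begins 54 mm behind the grasp point. The pads swing forward as they close: fully open they stand 13 mm farther back than shut.
Start: joints at [-1.381, 0.426, 0.074, 1.606, -0.034, 1.111, -0.067], TCP at [0.225, 0.636, 0.205] pointing down, gripper open.
Joint ranges: [-2.85, 2.85], [-0.5, 2.14], [-1.23, 1.37], [0.21, 2.46], [-1.02, 4.16], [0.16, 2.05], [-2.73, 2.73]. Speed limits (rad/s): [1.89, 1.89, 2.39, 2.39, 3.01, 3.01, 3.01].

INTERFACE

Orientations are given as a rotation vector (axis times angle).
In Python, from station import arm gives the robot as it stands.
- The arm moves only by the tool send_rows, never from a script. Its argument "plan" is a list of rows, each an object with "linear": the shift along the tool's x, y, z in m, a list of three; "angular": the turn, a rotation vector about the tool's x, y, z in degrees, a list of three; "gripper": the opening, from -1 (shut) to 1 (fully open), so that 0 is half open. In form: [{"linear": [tx, ty, tz], "angular": [wx, wy, wz], "gripper": gripper}, ...]. A call has 1 to 8 rows; each row is the pose to reach, as a shift and turn from the pose measured when the call began, along the tool's axes at that moment; what a row does not reach only later rows make up. A row lasts 1/10 s, in which the tool goes at most 50 mm and 8.59 degrees, less where a joint would pass 70% of its speed; a pose out of reach is approached as far as the arm can. A call with a gripper value outside its range is refused whole. The fingers move at their own pace and stop on an object; the grip force is fixed at half the most. Time passes only in rows, so rows that repeat a pose let the fingers close. It gives the time, the measured TCP pose, the force and the opening at its end, in the units of the state.
- arm.read_state(): the state, without advancing time (a new reading comes with each control period).
- arm.read_camera(name): name is "side" or "top"; returns (picture, depth): 480x640x3 uint8, red, green, blue; 480x640 float32, m along the optical axis (not along the pixel's ray), 0 where there is no reading.
- arm.camera_params(name): a dict with "camera_matrix" (3x3 intrinsics, pixels), "k1" (the pictures are not rectified: a ray, as slopes to the right and down, at radius r is drawn at 1 + k1 r^2 times it, then the intrinsics apply), "position" and "rotation" of the camera in the world. Camera axes: x right, y up, looking along -z (the intrinsics and any distortion apply to the point x, -y, -z); pixel columns grow to the right and rows downward; lengths in m; the calibration is good to about 2 mm. A picture is of the moment at which its call begins. camera_params takes no time and is no camera call.
- arm.close_job(): hands the job in, once; it reports no verdict.
The state is a dict: "time_s": time; "q": joint angles; "joint_velocities": joint speeds; "effort": joint torques, N m; "ee_pos": TCP position; "tool_rot": TCP orientation; "force": force on the tool from outside, world axes, zero at the start; "moment": the same for the moment, N m; "finger_gap": finger opening in m.
Only numpy, scipy, OpenCV 4.12 (cv2) and the standard library are available. Lean on these libraries where they do the work, as an engineer would, in place of code of your own. Each camera call takes 0.05 s, during which the arm holds its last target. There are 200 camera calls.

TASK

Pack the cup-drawing set into the wooden tray: stand the three straight-sided aluminium cups in the tray's large bay, nested one inside another, putting them in largest first, and stand the two round punches upright in the two small bays, one in each, either way round. The cup with the wide brim and the square punch do not belong to the set: leave them standing where they are.

Things in the scene. Friction and masses are not known exactly. Their poses are not given: they have to be found in the camera images.
- tray: Low wooden tray fixed to the bench, 166 mm (its x) by 120 mm (its y), walls and dividers 14 mm high and 4 mm thick, floor 4 mm thick. Origin: centre of its underside; it is turned to any yaw. The large bay (100 x 112 mm inside) lies on its -x side, centred at (-29, 0) mm in the tray's frame. The two small bays (each 54 x 54 mm inside) lie on its +x side, centred at (+52, +29) and (+52, -29) mm.
- cup_large: Widest, shallowest aluminium cup, round, straight-sided, 68 mm outside diameter, 34 mm tall, wall 2.5 mm (63 mm inside diameter), bottom 3 mm thick. Its origin is the centre of its underside, z up; it stands upright, mouth up, on the bench at the start. Loose, under 0.15 kg.
- cup_medium: Middle aluminium cup, round, straight-sided, no brim, 48 mm outside diameter, 58 mm tall, wall 2.5 mm (43 mm inside diameter), bottom 3 mm thick; fits inside the large cup with 7.5 mm to spare all round and stands 27 mm above its rim. Its origin is the centre of its underside, z up; it stands upright, mouth up, on the bench at the start. Loose, under 0.15 kg.
- cup_small: Narrowest, tallest aluminium cup, round, straight-sided, 28 mm outside diameter, 82 mm tall, wall 2.5 mm, bottom 3 mm thick; fits inside the middle cup with 7.5 mm to spare all round and stands 27 mm above its rim. Its origin is the centre of its underside, z up; it stands upright, mouth up, on the bench at the start. Loose, under 0.15 kg.
- punch_wide: Round steel punch, a solid upright cylinder 38 mm in diameter and 58 mm tall, straight-sided to 50 mm with a shallow domed top. Origin: centre of its underside, z up. Loose, standing upright, 0.35 to 0.65 kg.
- punch_slim: Slimmer round steel punch, a solid upright cylinder 28 mm in diameter and 58 mm tall, straight-sided to 50 mm with a shallow domed top. Origin: centre of its underside, z up. Loose, standing upright, 0.2 to 0.4 kg.
- cup_brimmed: Look-alike, to be left alone: aluminium cup 48 mm in diameter and 40 mm tall with a flat brim 80 mm across round its mouth. Origin: centre of its underside, z up. Loose.
- punch_square: Look-alike, to be left alone: solid steel punch of square section, 34 x 34 mm, 58 mm tall, flat top. Origin: centre of its underside, z up. Loose.

How it is judged:
On the way, in this order (a step that is already met when the one before it is completed fails the run):
1. the large cup stands in the tray's large bay (x of cup_large in the frame of tray between -0.049 and -0.009 m and y of cup_large in the frame of tray between -0.026 and 0.026 m and z of cup_large in the frame of tray below 0.009 m and angle between cup_large's own z axis and vertical below 0.1 rad), for 0.2 s.
2. the middle cup stands on the bottom of the large cup, in the tray (all of step 1 and horizontal distance between cup_medium and cup_large below 0.011 m and z of cup_medium in the frame of tray below 0.012 m and angle between cup_medium's own z axis and vertical below 0.1 rad), for 0.2 s.
3. the small cup stands on the bottom of the middle cup, in the tray (all of step 2 and horizontal distance between cup_small and cup_medium below 0.011 m and z of cup_small in the frame of tray below 0.015 m and angle between cup_small's own z axis and vertical below 0.1 rad), for 0.2 s.
At the end, for the whole second after the job is handed in: Large cup on the floor of the large bay, middle cup on its bottom, small cup on the middle one's (centres within 11 mm); a round punch on the floor of each small bay; all within 6 degrees of upright and at rest; brimmed cup and square punch within 30 mm of their starts (all of step 3 and ((x of punch_wide in the frame of tray between 0.037 and 0.067 m and y of punch_wide in the frame of tray between 0.014 and 0.044 m and z of each of punch_wide, punch_slim in the frame of tray below 0.009 m and angle between each of punch_wide, punch_slim's own z axis and vertical below 0.1 rad and x of punch_slim in the frame of tray between 0.037 and 0.067 m and y of punch_slim in the frame of tray between -0.044 and -0.014 m) or (x of punch_wide in the frame of tray between 0.037 and 0.067 m and y of punch_wide in the frame of tray between -0.044 and -0.014 m and z of each of punch_wide, punch_slim in the frame of tray below 0.009 m and angle between each of punch_wide, punch_slim's own z axis and vertical below 0.1 rad and x of punch_slim in the frame of tray between 0.037 and 0.067 m and y of punch_slim in the frame of tray between 0.014 and 0.044 m)) and linear speed of each of cup_large, cup_medium, cup_small, punch_wide, punch_slim below 0.02 m/s and distance of each of cup_brimmed, punch_square from where it was at the start of the episode below 0.03 m); the robot touches nothing.
It fails at once if the brimmed cup is moved more than 30 mm or tipped (distance of cup_brimmed from where it was at the start of the episode above 0.03 m or angle between cup_brimmed's own z axis and vertical above 0.5 rad).
It fails at once if the square punch is moved more than 30 mm or tipped (distance of punch_square from where it was at the start of the episode above 0.03 m or angle between punch_square's own z axis and vertical above 0.5 rad).
It also fails if it takes over 128 s, if anything falls off the work surface, if the arm or the gripper's body presses on something with over 40 N, if the wrist force passes 120 N, or if a joint passes its speed limit or range.

## Working session

There is one attempt and no reset: what is moved stays moved. The work goes in short steps, Python scripts to look and compute and a tool call to move; the robot and the scene stay as the last step left them, time stands still between calls to the robot, and variables do not carry over. Pictures are saved under pics/ and viewed, about 12 in all and at most 16, crops included, and the job is handed in when it is done.

Besides the shell and the picture viewer there is one more tool, called after "Request:" as name(argument=value, ...), one argument or row to a line, values as JSON. send_rows: Moves the arm, as the interface text tells. Its arguments: {"type":"object","properties":{"plan":{"type":"array","items":{"type":"object","properties":{"linear":{"type":"array","items":{"type":"number"}},"angular":{"type":"array","items":{"type":"number"}},"gripper":{"type":"number"}}}}},"required":["plan"]}

```bash
ls; mkdir -p pics; cat > h.py <<'E'
import numpy as np, cv2
from scipy.spatial.transform import Rotation as R
from station import arm
def snap(n):
    p,d=arm.read_camera(n); np.savez(f'{n}.npz',p=p,d=d); return p,d
def load(n):
    z=np.load(f'{n}.npz'); return z['p'],z['d']
def cam(n):
    c=arm.camera_params(n); M=np.array(c['rotation'],float)
    if M.size!=9: M=R.from_rotvec(M).as_matrix()
    return np.array(c['camera_matrix'],float),float(c['k1']),np.array(c['position']),M.reshape(3,3)
def rays(n,uv):
    K,k,p,M=cam(n); uv=np.array(uv,float).reshape(-1,1,2)
    x=cv2.undistortPoints(uv,K,np.array([k,0,0,0,0.]),None,None,None,(cv2.TERM_CRITERIA_EPS|cv2.TERM_CRITERIA_COUNT,50,1e-9)) if 0 else cv2.undistortPoints(uv,K,np.array([k,0,0,0,0.]))
    x=x[:,0]; return p,np.c_[x[:,0],-x[:,1],-np.ones(len(x))]@M.T
def atz(n,uv,z):
    p,r=rays(n,uv); return p+r*((z-p[2])/r[:,2])[:,None]
def cloud(n,d):
    v,u=np.nonzero(d>0); p,r=rays(n,np.c_[u,v]); return p+r*d[v,u][:,None],u,v
def go(target,yaw=None):
    "shift in tool axes to world target; tool rot now"
    s=arm.read_state(); M=R.from_rotvec(s['tool_rot']).as_matrix()
    return M.T@(np.array(target)-s['ee_pos'])
E
python3 - <<'E'
from h import *
for n in('side','top'):
    p,d=snap(n); cv2.imwrite(f'pics/{n}0.png',p[:,:,::-1]); print(n,cam(n))
s=arm.read_state();print(s); print(R.from_rotvec(s['tool_rot']).as_matrix().round(3))
E
```

```text
pics
side (array([[546.47800609,   0.        , 328.94687021],
       [  0.        , 546.47800609, 231.33992048],
       [  0.        ,   0.        ,   1.        ]]), -0.1309528034939623, array([ 0.09661737, -0.99571293,  0.74643357]), array([[ 0.92591043,  0.20960157, -0.31425637],
       [-0.37768697,  0.49934446, -0.77974846],
       [-0.00651432,  0.84066776,  0.54151202]]))
top (array([[488.78335574,   0.        , 315.7095431 ],
       [  0.        , 488.78335574, 234.6926837 ],
       [  0.        ,   0.        ,   1.        ]]), 0.02060160001556533, array([0.32814415, 0.00529212, 0.96323778]), array([[-2.85145499e-02,  9.80282157e-01, -1.95534683e-01],
       [-9.99574020e-01, -2.91805187e-02, -5.25423654e-04],
       [-6.22086691e-03,  1.95436407e-01,  9.80696646e-01]]))
{'time_s': 0.1, 'q': array([-1.38049508,  0.42666604,  0.0738829 ,  1.60656217, -0.03412373,
        1.11077193, -0.06711879]), 'joint_velocities': array([ 0.00138176, -0.00150945, -0.00145436, -0.00170166, -0.0001046 ,
        0.00131168, -0.0006204 ]), 'effort': array([ 6.35362274e-03, -9.51535606e+01,  3.77093554e+00, -4.64405715e+01,
        1.97663804e-02,  6.61274622e-03,  1.06391721e-05]), 'ee_pos': array([0.22488181, 0.63601334, 0.20387534]), 'tool_rot': array([-5.31310880e-01, -3.09621342e+00,  1.79161612e-03]), 'force': array([ 0.24093058, -0.48340347,  0.7454573 ]), 'moment': array([-0.05189298, -0.01407267, -0.00677193]), 'finger_gap': 0.08513653703969963}
[[-0.943  0.333 -0.   ]
 [ 0.333  0.943 -0.001]
 [-0.    -0.001 -1.   ]]
```

View pics/top0.png

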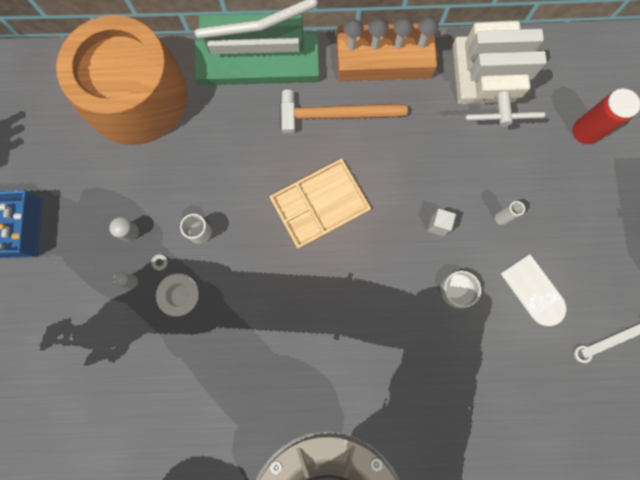

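View pics/side0.png

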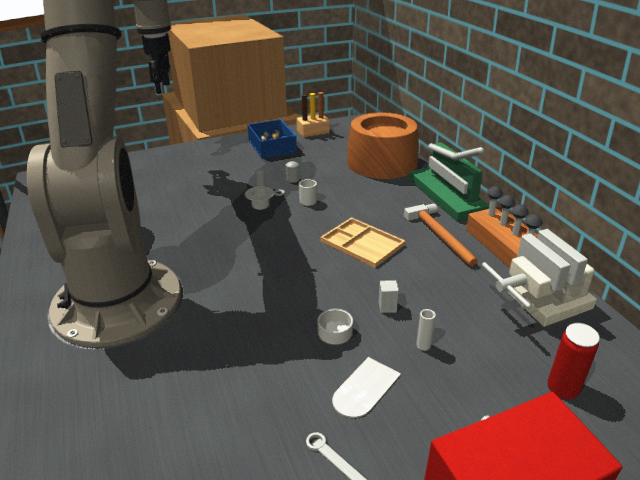

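The top view shows a wide punch near (120,228), the medium cup (195,228), the brimmed cup (177,295), probably the slim punch (124,281), the tray (320,203), the square punch (442,221), the small cup (510,211) and the large cup (462,289). The ring at (159,262) is unclear, so I'll measure with depth and look at crops.

```bash
cat > m.py <<'E'
from h import *
from scipy.optimize import least_squares
def circ(P):
    f=lambda c:np.hypot(P[:,0]-c[0],P[:,1]-c[1])-c[2]
    s=least_squares(f,[*P.mean(0)[:2],.02],loss='soft_l1',f_scale=.001); return s.x
for n in('top','side'):
    p,d=load(n); X,u,v=cloud(n,d)
    w=(X[:,0]>.3)&(X[:,0]<.8)&(abs(X[:,1])<.6)
    bg=w&(abs(X[:,2])<.006); print(n,'bench z',np.median(X[bg,2]).round(4), X[w,2].std())
    m=np.zeros(d.shape,np.uint8); s=w&(X[:,2]>.012)&(X[:,2]<.12); m[v[s],u[s]]=1
    idx=-np.ones(d.shape,int); idx[v,u]=np.arange(len(u))
    k,L,st,ce=cv2.connectedComponentsWithStats(m)
    for i in range(1,k):
        if st[i,4]<25: continue
        Q=X[idx[L==i]]; h=np.percentile(Q[:,2],97); T=Q[Q[:,2]>h-.006]
        lo,hi=T.min(0),T.max(0)
        print(n,ce[i].round(),st[i,4],'h',h.round(3),'bbox c',((lo+hi)/2)[:2].round(4),'size',(hi-lo)[:2].round(3),'circ',circ(T).round(4))
E
python3 m.py
python3 - <<'E'
from h import *
p,_=load('top'); a=cv2.resize(p[190:330,60:240],None,fx=4.4,fy=4.2,interpolation=2)
cv2.imwrite('pics/c1.png',a[:,:,::-1])
E
```

```text
top bench z 0.0001 0.027119538128839115
top [501.  94.] 2285 h 0.116 bbox c [ 0.782  -0.3597] size [0.031 0.119] circ [ 0.9217 -0.3602  0.1371]
top [139. 119.] 2908 h 0.117 bbox c [0.7641 0.3702] size [0.072 0.177] circ [0.8316 0.3788 0.1015]
top [109.  91.] 428 h 0.103 bbox c [0.7888 0.3935] size [0.022 0.101] circ [0.9095 0.3912 0.1214]
top [596. 123.] 1236 h 0.118 bbox c [ 0.7165 -0.5532] size [0.049 0.048] circ [ 0.722  -0.5601  0.0285]
top [337. 112.] 1728 h 0.028 bbox c [ 0.7681 -0.059 ] size [0.064 0.258] circ [-1.0024 -0.0881  1.7789]
top [316. 204.] 679 h 0.017 bbox c [ 0.5832 -0.0044] size [0.18 0.2 ] circ [ 0.5882 -0.0132  0.0728]
top [ 24. 224.] 1333 h 0.061 bbox c [0.5519 0.5777] size [0.119 0.042] circ [0.551  0.6503 0.0932]
top [511. 212.] 395 h 0.083 bbox c [ 0.5437 -0.3669] size [0.028 0.029] circ [ 0.5431 -0.3668  0.0126]
top [441. 222.] 472 h 0.061 bbox c [ 0.5313 -0.2375] size [0.041 0.042] circ [ 0.5316 -0.2376  0.0136]
top [195. 228.] 441 h 0.059 bbox c [0.5332 0.2393] size [0.047 0.047] circ [0.533  0.2386 0.0225]
top [123. 229.] 462 h 0.059 bbox c [0.5366 0.37
[... 913 characters left out ...]
 bbox c [ 0.7676 -0.0605] size [0.064 0.26 ] circ [-0.7626 -0.083   1.5371]
side [360. 239.] 478 h 0.017 bbox c [ 0.5821 -0.0051] size [0.183 0.2  ] circ [ 0.586  -0.0141  0.0732]
side [526. 283.] 2108 h 0.117 bbox c [ 0.7824 -0.3604] size [0.035 0.121] circ [ 0.9587 -0.3573  0.1731]
side [388. 294.] 508 h 0.06 bbox c [ 0.5283 -0.24  ] size [0.041 0.044] circ [ 0.5292 -0.2405  0.0144]
side [334. 325.] 654 h 0.036 bbox c [ 0.3999 -0.2682] size [0.068 0.068] circ [ 0.3996 -0.2684  0.0321]
side [426. 327.] 534 h 0.083 bbox c [ 0.5426 -0.3663] size [0.029 0.029] circ [ 0.5425 -0.3675  0.0126]
side [570. 369.] 1714 h 0.118 bbox c [ 0.7127 -0.5625] size [0.045 0.054] circ [ 0.7206 -0.5602  0.0287]
```

View pics/c1.png

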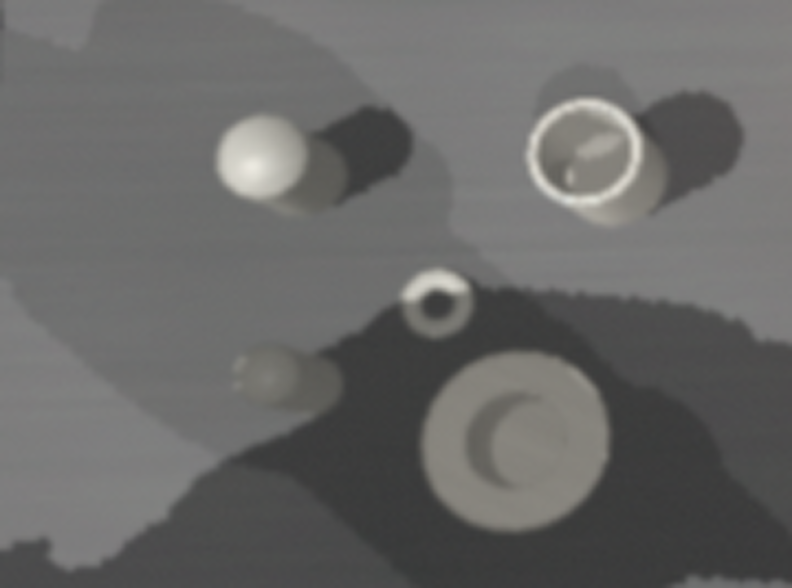

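The ring is a flat washer on the bench. The objects match their listed sizes in both cameras. Next I'll fit the tray and find where the fingertips really are when open.

```bash
python3 - <<'E'
from h import *
for n in('top','side'):
    p,d=load(n); X,u,v=cloud(n,d); c=p[v,u].astype(int)
    s=(c[:,0]-c[:,2]>45)&(abs(X[:,0]-.583)<.12)&(abs(X[:,1])<.13)&(X[:,2]<.03)&(X[:,2]>-.01)
    m=s&(X[:,2]>.011)
    for k in(s,m): print(n,k.sum(),cv2.minAreaRect((X[k,:2]*1000).astype(np.float32)))
    if n=='top':
        P=X[s&(X[:,2]<.008),:2].mean(0)
    f=(np.hypot(X[:,0]-.225,X[:,1]-.636)<.075)&(X[:,2]>.1)&(X[:,2]<.35)
    print(n,'fingers',f.sum(), np.percentile(X[f,2],[0,1,2,5]) if f.any() else '')
# tray rect edges by image corners at z=.014 using fine corners
uv=[(344,160),(371,206),(299,246),(270,202)]
print(atz('top',uv,.014).round(4))
p,_=load('top'); a=cv2.resize(p[150:256,260:380],None,fx=6,fy=5.6,interpolation=2); cv2.imwrite('pics/c2.png',a[:,:,::-1])
p,_=load('side'); a=cv2.resize(p[40:120,110:230],None,fx=6,fy=6,interpolation=2); cv2.imwrite('pics/c3.png',a[:,:,::-1])
E
```

```text
top 5044 ((587.25830078125, -4.549201965332031), (126.39398193359375, 172.65817260742188), 27.025484085083008)
top 760 ((583.9009399414062, -3.548980712890625), (120.8075942993164, 166.12820434570312), 27.02467918395996)
top fingers 0 
side 2300 ((587.7899169921875, 7.959510803222656), (146.963623046875, 187.36663818359375), 26.39121437072754)
side 534 ((581.893798828125, -3.910675048828125), (126.13525390625, 170.2845458984375), 26.18878173828125)
side fingers 593 [0.24562182 0.24739316 0.2488801  0.25260979]
[[ 0.671  -0.0563  0.014 ]
 [ 0.5726 -0.1065  0.014 ]
 [ 0.4957  0.0394  0.014 ]
 [ 0.587   0.0956  0.014 ]]
```

View pics/c2.png

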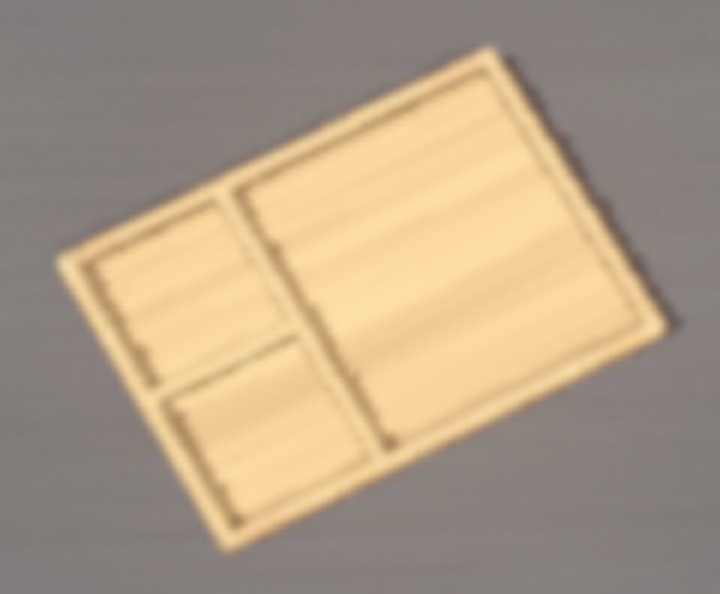

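Tray: centre (0.583, -0.004), yaw 117°. The fitted size of 121×166 mm matches the description. I'll go toward the large cup through a waypoint, squaring the tool to the world axes on the way.

Request:
send_rows(
  plan=[
    {"linear": [-0.04, -0.03, 0], "angular": [0, 0, -4], "gripper": 1},
    {"linear": [-0.08, -0.06, 0], "angular": [0, 0, -8], "gripper": 1},
    {"linear": [-0.12, -0.09, 0], "angular": [0, 0, -12], "gripper": 1},
    {"linear": [-0.16, -0.12, 0], "angular": [0, 0, -16], "gripper": 1},
    {"linear": [-0.2, -0.15, 0], "angular": [0, 0, -19.5], "gripper": 1},
    {"linear": [-0.24, -0.18, 0], "angular": [0, 0, -19.5], "gripper": 1},
    {"linear": [-0.28, -0.21, 0], "angular": [0, 0, -19.5], "gripper": 1},
    {"linear": [-0.32, -0.24, 0], "angular": [0, 0, -19.5], "gripper": 1},
  ],
)

```text
time_s: 0.9
ee_pos: [0.4471, 0.3013, 0.2042]
tool_rot: [0.001, -3.141, 0.002]
force: [0.7, 0.9, 0.3]
finger_gap: 0.0849
```

Request:
send_rows(
  plan=[
    {"linear": [-0.02, -0.045, 0], "angular": [0, 0, 0], "gripper": 1},
    {"linear": [-0.04, -0.09, 0], "angular": [0, 0, 0], "gripper": 1},
    {"linear": [-0.06, -0.135, 0], "angular": [0, 0, 0], "gripper": 1},
    {"linear": [-0.08, -0.18, 0], "angular": [0, 0, 0], "gripper": 1},
    {"linear": [-0.09, -0.225, 0], "angular": [0, 0, 0], "gripper": 1},
    {"linear": [-0.1, -0.27, 0], "angular": [0, 0, 0], "gripper": 1},
    {"linear": [-0.1, -0.315, 0], "angular": [0, 0, 0], "gripper": 1},
    {"linear": [-0.1, -0.36, 0], "angular": [0, 0, 0], "gripper": 1},
  ],
)

```text
time_s: 1.7
ee_pos: [0.547, -0.0606, 0.2043]
tool_rot: [0.001, -3.141, 0.002]
force: [-0.6, 0.0, 0.2]
finger_gap: 0.0855
```

Request:
send_rows(
  plan=[
    {"linear": [0.025, -0.036, 0], "angular": [0, 0, 0], "gripper": 1},
    {"linear": [0.05, -0.072, 0], "angular": [0, 0, 0], "gripper": 1},
    {"linear": [0.075, -0.108, 0.01], "angular": [0, 0, 0], "gripper": 1},
    {"linear": [0.1, -0.144, 0.03], "angular": [0, 0, 0], "gripper": 1},
    {"linear": [0.125, -0.18, 0.06], "angular": [0, 0, 0], "gripper": 1},
    {"linear": [0.146, -0.207, 0.085], "angular": [0, 0, 0], "gripper": 1},
    {"linear": [0.146, -0.207, 0.095], "angular": [0, 0, 0], "gripper": 1},
    {"linear": [0.146, -0.207, 0.095], "angular": [0, 0, 0], "gripper": 1},
  ],
)

```text
time_s: 2.5
ee_pos: [0.3997, -0.2678, 0.1084]
tool_rot: [-0.002, -3.138, 0.001]
force: [0.5, 0.1, 0.5]
finger_gap: 0.0855
```

```bash
python3 - <<'E'
from h import *
p,d=snap('side'); X,u,v=cloud('side',d); t=arm.read_state()['ee_pos']; print(t)
f=(abs(X[:,0]-t[0])<.03)&(abs(X[:,1]-t[1])<.07)&(X[:,2]>.05)&(X[:,2]<.2)
for a in(f&(X[:,1]<t[1]),f&(X[:,1]>t[1])): 
    q=X[a]; print(a.sum(),np.percentile(q[:,2],[0,1,3,10]).round(4), q[q[:,2]<q[:,2].min()+.01].mean(0).round(4), q[q[:,2]<q[:,2].min()+.01].min(0).round(4),q[q[:,2]<q[:,2].min()+.01].max(0).round(4))
cv2.imwrite('pics/s2.png',cv2.resize(p[200:400,240:480],None,fx=3,fy=3,interpolation=2)[:,:,::-1])
E
```

```text
[ 0.40091749 -0.26743295  0.1093695 ]
215 [0.1482 0.149  0.15   0.1567] [ 0.3985 -0.3175  0.1538] [ 0.3886 -0.3234  0.1482] [ 0.4121 -0.314   0.1582]
236 [0.1481 0.1502 0.1518 0.154 ] [ 0.3995 -0.2241  0.1542] [ 0.3889 -0.2274  0.1481] [ 0.4123 -0.219   0.1579]
```

View pics/s2.png

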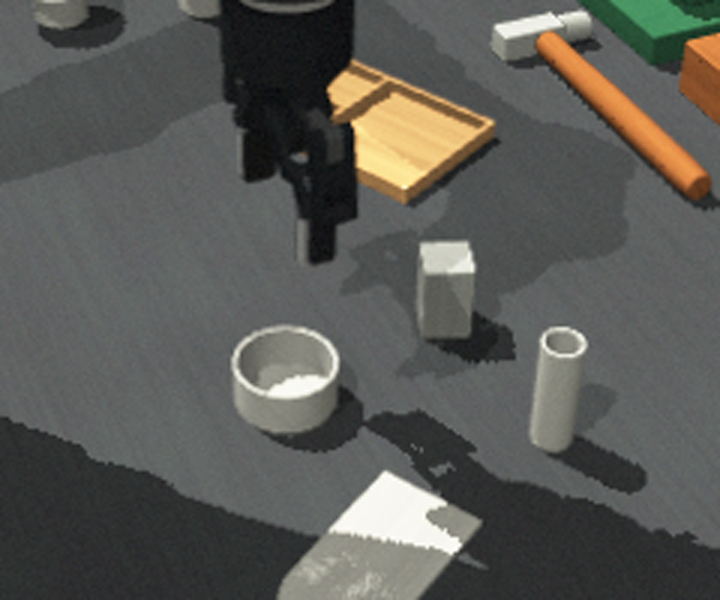

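```bash
python3 - <<'E'
from h import *
p,d=load('side')
for uv,y in(((346,287),-.318),((343,286),-.31),((325,260),-.225)):
    o,r=rays('side',[uv]); print(uv,(o+r[0]*((y-o[1])/r[0,1])).round(4), d[int(uv[1])-6:int(uv[1])+2,int(uv[0])])
# project TCP and open-tip guesses
K,k,o,M=cam('side')
for P in([.4,-.325,.1094],[.4,-.325,.1224],[.4,-.31,.1224],[.4,-.268,.1094]):
    c=M.T@(np.array(P)-o); x=np.array([c[0],-c[1]])/-c[2]; x*=1+k*x@x; print(P,(K[:2,:2]@x+K[:2,2]).round(1))
E
```

```text
(346, 287) [ 0.4008 -0.318   0.1534] [0.9290859  0.93174964 0.9300681  0.936299   0.93665737 0.9356223
 0.9416362  0.95110947]
(343, 286) [ 0.3986 -0.31    0.1504] [0.93009704 0.93004054 0.9329059  0.9341282  0.93319243 0.9339623
 0.934462   0.9371079 ]
(325, 260) [ 0.3988 -0.225   0.1497] [1.0114089 1.0125326 1.0156766 1.0158042 1.0209348 1.0160611 1.0187806
 1.2695209]
[0.4, -0.325, 0.1094] [346.9 308.9]
[0.4, -0.325, 0.1224] [347.  303.2]
[0.4, -0.31, 0.1224] [343.6 298.2]
[0.4, -0.268, 0.1094] [334.5 290.1]
```

The tips appear about 40 mm above the reported TCP (13 mm expected from opening), and the start picture shows the same. I'll lower to a height that is safe under either reading and check again.

Request:
send_rows(
  plan=[
    {"linear": [0, 0, 0.03], "angular": [0, 0, 0], "gripper": 1},
    {"linear": [0, 0, 0.06], "angular": [0, 0, 0], "gripper": 1},
    {"linear": [0, 0, 0.075], "angular": [0, 0, 0], "gripper": 1},
    {"linear": [0, 0, 0.075], "angular": [0, 0, 0], "gripper": 1},
    {"linear": [0, 0, 0.075], "angular": [0, 0, 0], "gripper": 1},
  ],
)

```text
time_s: 3.05
ee_pos: [0.4018, -0.2672, 0.0352]
tool_rot: [0.002, -3.14, 0.001]
force: [0.4, -0.2, 1.3]
finger_gap: 0.0852
```

```bash
cat > tips.py <<'E'
from h import *
# tip measurement: lowest part of dark finger pixels near TCP in side view, for jaw along y
p,d=snap('side'); X,u,v=cloud('side',d); s=arm.read_state(); t=s['ee_pos']; print(t,s['finger_gap'],s['force'].round(1))
dark=p[v,u].max(1)<60
for n,f in(('all',np.ones(len(u),bool)),('dark',dark)):
  f=f&(abs(X[:,0]-t[0])<.025)&(abs(X[:,1]-t[1])<.07)&(X[:,2]>.015)&(X[:,2]<t[2]+.1)
  for a in(f&(X[:,1]<t[1]-.02),f&(X[:,1]>t[1]+.02)):
    if a.sum()>5: q=X[a]; print(n,a.sum(),np.percentile(q[:,2],[0,2,5,10]).round(4))
cv2.imwrite('pics/s3.png',cv2.resize(p[200:400,240:480],None,fx=3,fy=3,interpolation=2)[:,:,::-1])
E
python3 tips.py
```

```text
[ 0.4019553  -0.26741874  0.0355815 ] 0.08562482323755492 [-0.4  0.2  0.3]
all 467 [0.015  0.0159 0.0174 0.0199]
all 364 [0.015  0.0168 0.0181 0.0205]
dark 172 [0.0839 0.0864 0.0876 0.0891]
dark 173 [0.0752 0.0778 0.0787 0.0805]
```

View pics/s3.png

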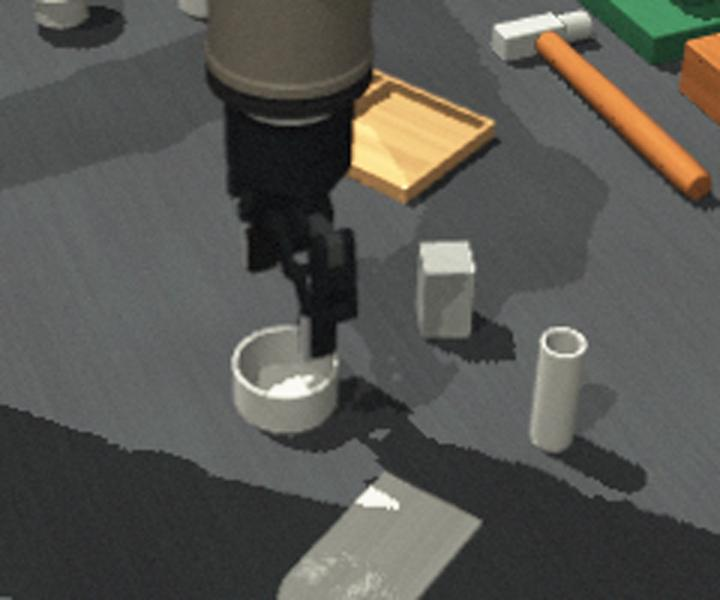

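The two views agree: open tips sit about 41 mm above the reported TCP. I'll plan from what I observed, so the grasp on the large cup needs a reported z of about -0.024. I'll descend in stages and watch the force.

Request:
send_rows(
  plan=[
    {"linear": [0, 0, 0.02], "angular": [0, 0, 0], "gripper": 1},
    {"linear": [0, 0, 0.035], "angular": [0, 0, 0], "gripper": 1},
    {"linear": [0, 0, 0.045], "angular": [0, 0, 0], "gripper": 1},
    {"linear": [0, 0, 0.045], "angular": [0, 0, 0], "gripper": 1},
  ],
)

```text
time_s: 3.5
ee_pos: [0.4021, -0.2673, -0.0095]
tool_rot: [0.002, -3.141, 0.001]
force: [0.4, -0.0, 0.1]
finger_gap: 0.0851
```

```bash
python3 tips.py
```

```text
[ 0.40217105 -0.26748797 -0.00902601] 0.08563238509811219 [ 0.3  0.5 -0.3]
all 333 [0.0152 0.0155 0.0181 0.0208]
all 328 [0.015  0.0161 0.0174 0.0198]
dark 158 [0.0317 0.0364 0.0417 0.044 ]
dark 150 [0.0303 0.0332 0.0344 0.0366]
```

View pics/s3.png

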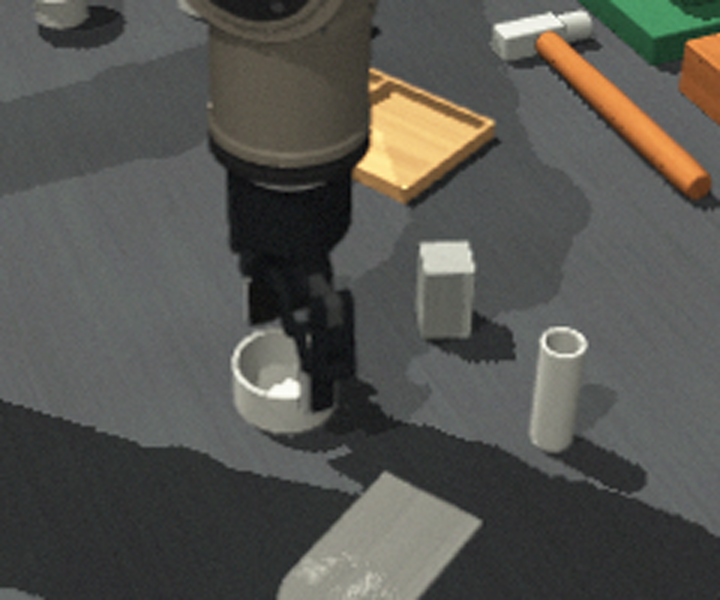

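The tips are at about 31 mm, straddling the cup without touching it. I'll go down 14 mm more and close.

Request:
send_rows(
  plan=[
    {"linear": [0, 0, 0.008], "angular": [0, 0, 0], "gripper": 1},
    {"linear": [0, 0, 0.014], "angular": [0, 0, 0], "gripper": 1},
    {"linear": [0, 0, 0.014], "angular": [0, 0, 0], "gripper": 0.5},
    {"linear": [0, 0, 0.014], "angular": [0, 0, 0], "gripper": 0.2},
    {"linear": [0, 0, 0.014], "angular": [0, 0, 0], "gripper": 0.2},
    {"linear": [0, 0, 0.014], "angular": [0, 0, 0], "gripper": 0.2},
    {"linear": [0, 0, 0.014], "angular": [0, 0, 0], "gripper": 0.2},
  ],
)

```text
time_s: 4.25
ee_pos: [0.4021, -0.2676, -0.0228]
tool_rot: [0.002, -3.141, 0.002]
force: [-2.3, 0.9, 5.9]
finger_gap: 0.0657
```

Request:
send_rows(
  plan=[
    {"linear": [0, 0, -0.02], "angular": [0, 0, 0], "gripper": 0.1},
    {"linear": [0, 0, -0.06], "angular": [0, 0, 0], "gripper": 0.1},
    {"linear": [-0.01, 0.01, -0.1], "angular": [0, 0, 0], "gripper": 0.1},
    {"linear": [-0.035, 0.045, -0.12], "angular": [0, 0, 0], "gripper": 0.1},
    {"linear": [-0.065, 0.08, -0.12], "angular": [0, 0, 0], "gripper": 0.1},
    {"linear": [-0.095, 0.12, -0.12], "angular": [0, 0, 0], "gripper": 0.1},
    {"linear": [-0.125, 0.16, -0.12], "angular": [0, 0, 0], "gripper": 0.1},
    {"linear": [-0.155, 0.195, -0.12], "angular": [0, 0, 0], "gripper": 0.1},
  ],
)

```text
time_s: 5.05
ee_pos: [0.558, -0.0698, 0.0972]
tool_rot: [-0.003, 3.141, -0.001]
force: [1.0, -1.6, -0.4]
finger_gap: 0.0654
```

Request:
send_rows(
  plan=[
    {"linear": [-0.02, 0.02, 0], "angular": [0, 0, 0], "gripper": 0.1},
    {"linear": [-0.039, 0.04, 0], "angular": [0, 0, 0], "gripper": 0.1},
    {"linear": [-0.039, 0.04, 0.02], "angular": [0, 0, 0], "gripper": 0.1},
    {"linear": [-0.039, 0.04, 0.05], "angular": [0, 0, 0], "gripper": 0.1},
    {"linear": [-0.039, 0.04, 0.06], "angular": [0, 0, 0], "gripper": 0.1},
    {"linear": [-0.039, 0.04, 0.06], "angular": [0, 0, 0], "gripper": 0.1},
    {"linear": [-0.039, 0.04, 0.06], "angular": [0, 0, 0], "gripper": 0.1},
  ],
)

```text
time_s: 5.75
ee_pos: [0.5972, -0.0302, 0.038]
tool_rot: [-0.002, 3.141, -0.001]
force: [0.5, -0.9, 0.4]
finger_gap: 0.0659
```

```bash
python3 - <<'E'
from h import *
from m import circ
E
cat > m2.py <<'E'
from h import *
from scipy.optimize import least_squares
import sys
def ring(n,cx,cy,r,z,tol=.006):
    p,d=snap(n); X,u,v=cloud(n,d)
    f=(abs(np.hypot(X[:,0]-cx,X[:,1]-cy)-r)<.010)&(abs(X[:,2]-z)<tol)&(p[v,u].max(1)>70)
    P=X[f]; g=lambda c:np.hypot(P[:,0]-c[0],P[:,1]-c[1])-r
    s=least_squares(g,[cx,cy],loss='soft_l1',f_scale=.001); print(n,f.sum(),'centre',s.x.round(4),'z',np.percentile(P[:,2],[5,50,95]).round(4)); return p
E
python3 - <<'E'
from m2 import *
s=arm.read_state(); t=s['ee_pos']; print(t,s['finger_gap'])
zr=t[2]+.0228+.034
for n in('top','side'): p=ring(n,t[0],t[1],.033,zr)
cv2.imwrite('pics/s4.png',cv2.resize(p[150:310,280:480],None,fx=3.6,fy=3.6,interpolation=2)[:,:,::-1])
E
```

```text
top bench z 0.0001 0.027119538128839115
top [501.  94.] 2285 h 0.116 bbox c [ 0.782  -0.3597] size [0.031 0.119] circ [ 0.9217 -0.3602  0.1371]
top [139. 119.] 2908 h 0.117 bbox c [0.7641 0.3702] size [0.072 0.177] circ [0.8316 0.3788 0.1015]
top [109.  91.] 428 h 0.103 bbox c [0.7888 0.3935] size [0.022 0.101] circ [0.9095 0.3912 0.1214]
top [596. 123.] 1236 h 0.118 bbox c [ 0.7165 -0.5532] size [0.049 0.048] circ [ 0.722  -0.5601  0.0285]
top [337. 112.] 1728 h 0.028 bbox c [ 0.7681 -0.059 ] size [0.064 0.258] circ [-1.0024 -0.0881  1.7789]
top [316. 204.] 679 h 0.017 bbox c [ 0.5832 -0.0044] size [0.18 0.2 ] circ [ 0.5882 -0.0132  0.0728]
top [ 24. 224.] 1333 h 0.061 bbox c [0.5519 0.5777] size [0.119 0.042] circ [0.551  0.6503 0.0932]
top [511. 212.] 395 h 0.083 bbox c [ 0.5437 -0.3669] size [0.028 0.029] circ [ 0.5431 -0.3668  0.0126]
top [441. 222.] 472 h 0.061 bbox c [ 0.5313 -0.2375] size [0.041 0.042] circ [ 0.5316 -0.2376  0.0136]
top [195. 228.] 441 h 0.059 bbox c [0.5332 0.2393] size [0.047 0.047] circ [0.533  0.2386 0.0225]
top [123. 229.] 462 h 0.059 bbox c [0.5366 0.37
[... 1781 characters left out ...]
                                                      ~~~~~~~~~~~~~^^^^^^^^^^^^^^^^^^
    return _quantile_unchecked(
        a, q, axis, out, overwrite_input, method, keepdims, weights)
    return _ureduce(a,
                    func=_quantile_ureduce_func,
    ...<5 lines>...
                    overwrite_input=overwrite_input,
                    method=method)
    r = func(a, **kwargs)
    result = _quantile(arr,
                       quantiles=q,
    ...<2 lines>...
                       out=out,
                       weights=wgt)
    slices_having_nans = np.isnan(arr[-1, ...])
                                  ~~~^^^^^^^^^
IndexError: index -1 is out of bounds for axis 0 with size 0
```

```bash
python3 - <<'E'
from h import *
p,d=snap('side'); X,u,v=cloud('side',d); t=arm.read_state()['ee_pos']
f=(abs(np.hypot(X[:,0]-t[0],X[:,1]-t[1])-.034)<.006)&(X[:,2]>.03)&(X[:,2]<.11)&(p[v,u].min(1)>80)
print(f.sum(), np.percentile(X[f,2],[0,3,97,100]).round(4), 'expect bottom',t[2]+.0228)
cv2.imwrite('pics/s4.png',cv2.resize(p[150:310,280:480],None,fx=3.6,fy=3.6,interpolation=2)[:,:,::-1])
E
```

```text
452 [0.062  0.0656 0.0988 0.108 ] expect bottom 0.061256438400126074
```

View pics/s4.png

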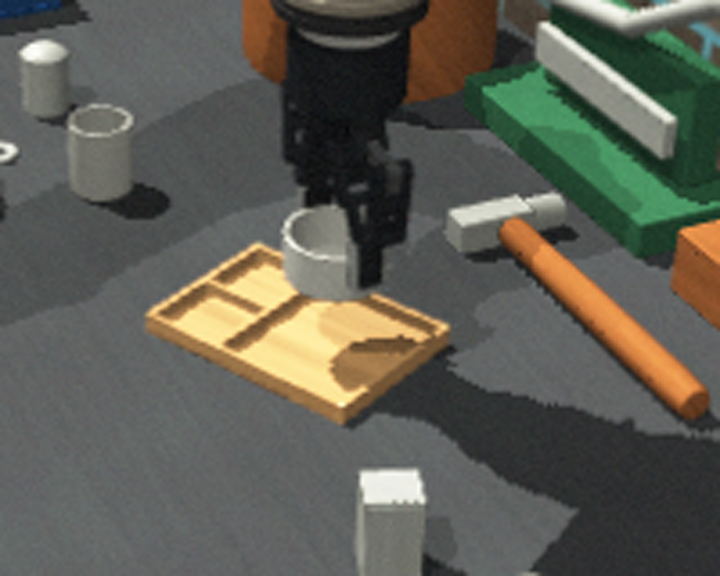

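The cup hangs level in the grip with its bottom at about 61 mm, over the large bay. I'll lower it 57 mm and release.

Request:
send_rows(
  plan=[
    {"linear": [0, 0, 0.02], "angular": [0, 0, 0], "gripper": 0.1},
    {"linear": [0, 0, 0.04], "angular": [0, 0, 0], "gripper": 0.1},
    {"linear": [0, 0, 0.05], "angular": [0, 0, 0], "gripper": 0.1},
    {"linear": [0, 0, 0.055], "angular": [0, 0, 0], "gripper": 0.1},
    {"linear": [0, 0, 0.057], "angular": [0, 0, 0], "gripper": 0.1},
    {"linear": [0, 0, 0.057], "angular": [0, 0, 0], "gripper": 0.1},
    {"linear": [0, 0, 0.057], "angular": [0, 0, 0], "gripper": 0.1},
  ],
)

```text
time_s: 6.55
ee_pos: [0.5982, -0.03, -0.0178]
tool_rot: [-0.002, 3.139, -0.001]
force: [0.1, 0.2, -0.3]
finger_gap: 0.0649
```

Request:
send_rows(
  plan=[
    {"linear": [0, 0, 0], "angular": [0, 0, 0], "gripper": 0.7},
    {"linear": [0, 0, 0], "angular": [0, 0, 0], "gripper": 1},
    {"linear": [0, 0, 0], "angular": [0, 0, 0], "gripper": 1},
    {"linear": [0, 0, -0.02], "angular": [0, 0, 0], "gripper": 1},
    {"linear": [0, 0, -0.06], "angular": [0, 0, 0], "gripper": 1},
    {"linear": [0, 0, -0.1], "angular": [0, 0, 0], "gripper": 1},
    {"linear": [0, 0, -0.14], "angular": [0, 0, 0], "gripper": 1},
    {"linear": [0.01, 0.04, -0.16], "angular": [0, 0, 0], "gripper": 1},
  ],
)

```text
time_s: 7.35
ee_pos: [0.5896, 0.0052, 0.1459]
tool_rot: [0.009, 3.134, -0.003]
force: [0.5, 1.0, -0.1]
finger_gap: 0.0855
```

Request:
send_rows(
  plan=[
    {"linear": [0.01, 0.035, 0], "angular": [0, 0, 0], "gripper": 1},
    {"linear": [0.02, 0.075, 0], "angular": [0, 0, 0], "gripper": 1},
    {"linear": [0.03, 0.115, 0], "angular": [0, 0, 0], "gripper": 1},
    {"linear": [0.04, 0.155, 0], "angular": [0, 0, 0], "gripper": 1},
    {"linear": [0.05, 0.195, 0], "angular": [0, 0, 0], "gripper": 1},
    {"linear": [0.058, 0.233, 0], "angular": [0, 0, 0], "gripper": 1},
    {"linear": [0.058, 0.233, 0], "angular": [0, 0, 0], "gripper": 1},
    {"linear": [0.058, 0.233, 0], "angular": [0, 0, 0], "gripper": 1},
  ],
)

```text
time_s: 8.15
ee_pos: [0.5327, 0.2392, 0.145]
tool_rot: [0.006, 3.134, -0.003]
force: [-0.2, -0.3, 0.7]
finger_gap: 0.0852
```

```bash
python3 - <<'E'
from m2 import *
print(arm.read_state()['ee_pos'])
for n in('top','side'): ring(n,.597,-.030,.03275,.038)
ring('side',.532,.2385,.02275,.058)
E
```

```text
[0.53265951 0.23923432 0.14501722]
top 171 centre [ 0.597  -0.0297] z [0.0334 0.0373 0.0405]
side 173 centre [ 0.5952 -0.031 ] z [0.0326 0.0362 0.0403]
side 85 centre [0.5304 0.238 ] z [0.053  0.057  0.0606]
```

The large cup stands in the bay at (0.596, -0.030), tray x about -29 mm. Now the medium cup.

Request:
send_rows(
  plan=[
    {"linear": [0, 0, 0.04], "angular": [0, 0, 0], "gripper": 1},
    {"linear": [0, 0, 0.08], "angular": [0, 0, 0], "gripper": 1},
    {"linear": [0, 0, 0.11], "angular": [0, 0, 0], "gripper": 1},
    {"linear": [0, 0, 0.13], "angular": [0, 0, 0], "gripper": 1},
    {"linear": [0, 0, 0.138], "angular": [0, 0, 0], "gripper": 1},
    {"linear": [0, 0, 0.138], "angular": [0, 0, 0], "gripper": 1},
  ],
)

```text
time_s: 8.9
ee_pos: [0.5344, 0.2357, 0.0066]
tool_rot: [0.014, 3.135, -0.005]
force: [-0.7, 0.3, 0.2]
finger_gap: 0.0852
```

Request:
send_rows(
  plan=[
    {"linear": [0, 0, 0], "angular": [0, 0, 0], "gripper": 0.4},
    {"linear": [0, 0, 0], "angular": [0, 0, 0], "gripper": 0.2},
    {"linear": [0, 0, 0], "angular": [0, 0, 0], "gripper": 0},
    {"linear": [0, 0, 0], "angular": [0, 0, 0], "gripper": -0.2},
    {"linear": [0, 0, 0], "angular": [0, 0, 0], "gripper": -0.4},
    {"linear": [0, 0, 0], "angular": [0, 0, 0], "gripper": -0.4},
    {"linear": [0, 0, 0], "angular": [0, 0, 0], "gripper": -0.4},
  ],
)

```text
time_s: 9.6
ee_pos: [0.5351, 0.236, 0.0079]
tool_rot: [0.014, 3.133, -0.003]
force: [-1.7, -0.7, 11.0]
finger_gap: 0.0457
```

```bash
cat > s.py <<'E'
from h import *
import sys
s=arm.read_state(); t=s['ee_pos']; print(t.round(4),s['finger_gap'].round(4))
p,d=snap('side'); X,u,v=cloud('side',d)
f=(p[v,u].max(1)<60)&(abs(X[:,0]-t[0])<.05)&(abs(X[:,1]-t[1])<.06)&(X[:,2]>t[2]+.01)&(X[:,2]<t[2]+.1)
print('dark low z - tcp',(np.percentile(X[f,2],[0,1,3,6])-t[2]).round(4))
K,k,o,M=cam('side'); c=M.T@(t+[0,0,.03]-o); x=np.array([c[0],-c[1]])/-c[2]; x*=1+k*x@x; c=(K[:2,:2]@x+K[:2,2]).astype(int)
a=max(c[1]-60,0),max(c[0]-80,0); print('crop origin',a)
cv2.imwrite('pics/'+sys.argv[1],cv2.resize(p[a[0]:a[0]+120,a[1]:a[1]+160],None,fx=4.5,fy=4.5,interpolation=2)[:,:,::-1])
E
python3 s.py s5.png
```

```text
Traceback (most recent call last):
  File "s.py", line 3, in <module>
    s=arm.read_state(); t=s['ee_pos']; print(t.round(4),s['finger_gap'].round(4))
                                                        ^^^^^^^^^^^^^^^^^^^^^
AttributeError: 'float' object has no attribute 'round'
```

```bash
sed -i "s/s\['finger_gap'\].round(4)/s['finger_gap']/" s.py; python3 s.py s5.png
```

```text
[0.5351 0.236  0.0079] 0.04568720691603292
dark low z - tcp [0.035  0.037  0.0411 0.044 ]
crop origin (np.int64(130), np.int64(228))
```

View pics/s5.png

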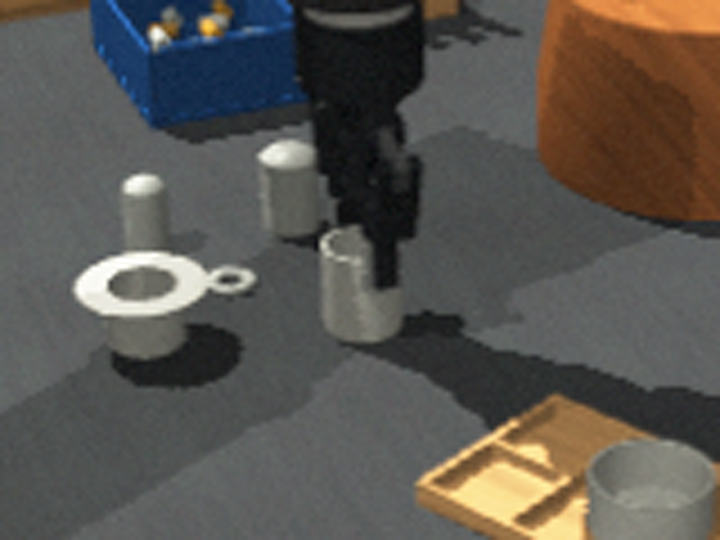

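The ring turns out to be an ear on the brimmed cup, so I'll keep clear of it. The medium cup is gripped near its top, with tips about 35–40 mm above its base. Lifting and carrying.

Request:
send_rows(
  plan=[
    {"linear": [0, 0, -0.03], "angular": [0, 0, 0], "gripper": -0.4},
    {"linear": [0, 0, -0.07], "angular": [0, 0, 0], "gripper": -0.4},
    {"linear": [0, 0, -0.1], "angular": [0, 0, 0], "gripper": -0.4},
    {"linear": [-0.005, -0.02, -0.11], "angular": [0, 0, 0], "gripper": -0.4},
    {"linear": [-0.015, -0.06, -0.11], "angular": [0, 0, 0], "gripper": -0.4},
    {"linear": [-0.025, -0.105, -0.11], "angular": [0, 0, 0], "gripper": -0.4},
    {"linear": [-0.035, -0.15, -0.11], "angular": [0, 0, 0], "gripper": -0.4},
    {"linear": [-0.045, -0.19, -0.11], "angular": [0, 0, 0], "gripper": -0.4},
  ],
)

```text
time_s: 10.45
ee_pos: [0.5773, 0.0429, 0.1189]
tool_rot: [0.016, 3.133, -0.003]
force: [0.3, 0.6, -1.4]
finger_gap: 0.0456
```

Request:
send_rows(
  plan=[
    {"linear": [-0.01, -0.035, 0], "angular": [0, 0, 0], "gripper": -0.4},
    {"linear": [-0.022, -0.073, 0], "angular": [0, 0, 0], "gripper": -0.4},
    {"linear": [-0.022, -0.073, 0.02], "angular": [0, 0, 0], "gripper": -0.4},
    {"linear": [-0.022, -0.073, 0.05], "angular": [0, 0, 0], "gripper": -0.4},
    {"linear": [-0.022, -0.073, 0.059], "angular": [0, 0, 0], "gripper": -0.4},
    {"linear": [-0.022, -0.073, 0.059], "angular": [0, 0, 0], "gripper": -0.4},
    {"linear": [-0.022, -0.073, 0.059], "angular": [0, 0, 0], "gripper": -0.4},
  ],
)

```text
time_s: 11.15
ee_pos: [0.5994, -0.0306, 0.0611]
tool_rot: [0.015, 3.132, -0.003]
force: [1.1, 0.1, -1.0]
finger_gap: 0.0456
```

```bash
python3 s.py s6.png; python3 - <<'E'
from h import *
from scipy.optimize import least_squares
p,d=load('side'); X,u,v=cloud('side',d); t=arm.read_state()['ee_pos']
for nm,r,z0,z1,c in(('med',.024,t[2]-.004,t[2]+.03,(t[0],t[1])),('large',.034,.018,.037,(.596,-.03))):
    f=(np.hypot(X[:,0]-c[0],X[:,1]-c[1])<r+.008)&(np.hypot(X[:,0]-c[0],X[:,1]-c[1])>r-.008)&(X[:,1]<c[1])&(X[:,2]>z0)&(X[:,2]<z1)&(p[v,u].min(1)>75)
    P=X[f]; s=least_squares(lambda q:np.hypot(P[:,0]-q[0],P[:,1]-q[1])-r,c,loss='soft_l1',f_scale=.001); print(nm,f.sum(),s.x.round(4),np.percentile(P[:,2],[1,99]).round(4))
E
```

```text
[ 0.5994 -0.0306  0.0611] 0.045563507749569125
dark low z - tcp [0.0373 0.0402 0.0418 0.0486]
crop origin (np.int64(155), np.int64(294))
med 225 [ 0.5966 -0.0295] [0.0578 0.0909]
large 192 [ 0.596  -0.0291] [0.0184 0.0368]
```

View pics/s6.png

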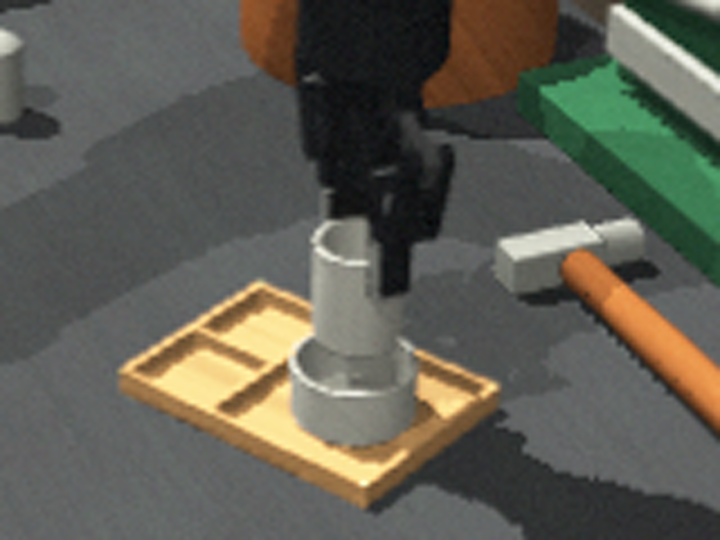

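The cups are concentric to within 1 mm. Lowering and releasing.

Request:
send_rows(
  plan=[
    {"linear": [0, 0, 0.015], "angular": [0, 0, 0], "gripper": -0.4},
    {"linear": [0, 0, 0.03], "angular": [0, 0, 0], "gripper": -0.4},
    {"linear": [0, 0, 0.04], "angular": [0, 0, 0], "gripper": -0.4},
    {"linear": [0, 0, 0.044], "angular": [0, 0, 0], "gripper": -0.4},
    {"linear": [0, 0, 0.0455], "angular": [0, 0, 0], "gripper": -0.4},
    {"linear": [0, 0, 0.0455], "angular": [0, 0, 0], "gripper": -0.4},
    {"linear": [0, 0, 0.0455], "angular": [0, 0, 0], "gripper": -0.4},
  ],
)

```text
time_s: 11.9
ee_pos: [0.6004, -0.0306, 0.0163]
tool_rot: [0.015, 3.131, -0.003]
force: [-1.0, 1.1, -0.6]
finger_gap: 0.0456
```

Request:
send_rows(
  plan=[
    {"linear": [0, 0, 0], "angular": [0, 0, 0], "gripper": 0.4},
    {"linear": [0, 0, 0], "angular": [0, 0, 0], "gripper": 0.6},
    {"linear": [0, 0, 0], "angular": [0, 0, 0], "gripper": 0.6},
    {"linear": [0, 0, -0.02], "angular": [0, 0, 0], "gripper": 0.6},
    {"linear": [0, 0, -0.06], "angular": [0, 0, 0], "gripper": 0.6},
    {"linear": [0, 0, -0.1], "angular": [0, 0, 0], "gripper": 0.6},
    {"linear": [0, 0, -0.14], "angular": [0, 0, 0], "gripper": 0.6},
    {"linear": [0, -0.03, -0.16], "angular": [0, 0, 0], "gripper": 0.6},
  ],
)

```text
time_s: 12.7
ee_pos: [0.6, -0.0569, 0.1797]
tool_rot: [0.007, 3.128, -0.0]
force: [1.2, -0.0, -0.9]
finger_gap: 0.0685
```

Request:
send_rows(
  plan=[
    {"linear": [0.007, -0.04, 0], "angular": [0, 0.8, 0], "gripper": 0.5},
    {"linear": [0.014, -0.08, 0], "angular": [0, 0.8, 0], "gripper": 0.5},
    {"linear": [0.021, -0.12, 0], "angular": [0, 0.8, 0], "gripper": 0.5},
    {"linear": [0.028, -0.16, 0], "angular": [0, 0.8, 0], "gripper": 0.5},
    {"linear": [0.036, -0.2, 0], "angular": [0, 0.8, 0], "gripper": 0.5},
    {"linear": [0.043, -0.24, 0], "angular": [0, 0.8, 0], "gripper": 0.5},
    {"linear": [0.05, -0.28, 0], "angular": [0, 0.8, 0], "gripper": 0.5},
    {"linear": [0.057, -0.31, 0], "angular": [0, 0.8, 0], "gripper": 0.5},
  ],
)

```text
time_s: 13.5
ee_pos: [0.5407, -0.3692, 0.1791]
tool_rot: [0.009, 3.141, -0.001]
force: [0.9, -0.3, -0.8]
finger_gap: 0.0643
```

```bash
python3 - <<'E'
from m2 import *
print(arm.read_state()['ee_pos'])
for n in('top','side'): ring(n,.597,-.030,.02275,.065); ring(n,.597,-.030,.03275,.038)
ring('side',.543,-.367,.01275,.082)
E
```

```text
[ 0.54065303 -0.36919705  0.17906809]
top 126 centre [ 0.5982 -0.0302] z [0.0599 0.0644 0.0673]
top 171 centre [ 0.5968 -0.0298] z [0.0328 0.0374 0.0413]
side 126 centre [ 0.5966 -0.0312] z [0.0593 0.0636 0.0669]
side 177 centre [ 0.5957 -0.0297] z [0.0326 0.0371 0.0427]
side 123 centre [ 0.5427 -0.3677] z [0.0767 0.0809 0.0846]
```

Request:
send_rows(
  plan=[
    {"linear": [-0.002, 0.002, 0.04], "angular": [0, 0, 0], "gripper": 0.5},
    {"linear": [-0.002, 0.002, 0.08], "angular": [0, 0, 0], "gripper": 0.5},
    {"linear": [-0.002, 0.002, 0.12], "angular": [0, 0, 0], "gripper": 0.5},
    {"linear": [-0.002, 0.002, 0.14], "angular": [0, 0, 0], "gripper": 0.5},
    {"linear": [-0.002, 0.002, 0.151], "angular": [0, 0, 0], "gripper": 0.5},
    {"linear": [-0.002, 0.002, 0.151], "angular": [0, 0, 0], "gripper": 0.5},
  ],
)

```text
time_s: 14.35
ee_pos: [0.5438, -0.3626, 0.0268]
tool_rot: [-0.005, -3.14, -0.002]
force: [1.2, -0.4, 0.4]
finger_gap: 0.064
```

Request:
send_rows(
  plan=[
    {"linear": [0, 0, 0], "angular": [0, 0, 0], "gripper": 0.1},
    {"linear": [0, 0, 0], "angular": [0, 0, 0], "gripper": -0.1},
    {"linear": [0, 0, 0], "angular": [0, 0, 0], "gripper": -0.3},
    {"linear": [0, 0, 0], "angular": [0, 0, 0], "gripper": -0.5},
    {"linear": [0, 0, 0], "angular": [0, 0, 0], "gripper": -0.7},
    {"linear": [0, 0, 0], "angular": [0, 0, 0], "gripper": -0.7},
    {"linear": [0, 0, 0], "angular": [0, 0, 0], "gripper": -0.7},
  ],
)

```text
time_s: 15.05
ee_pos: [0.5444, -0.363, 0.028]
tool_rot: [0.005, 3.141, 0.001]
force: [0.2, 0.3, 7.8]
finger_gap: 0.0262
```

```bash
python3 s.py s7.png
```

```text
[ 0.5444 -0.363   0.028 ] 0.02621287766302482
dark low z - tcp [0.0311 0.0373 0.0411 0.046 ]
crop origin (np.int64(262), np.int64(345))
```

View pics/s7.png

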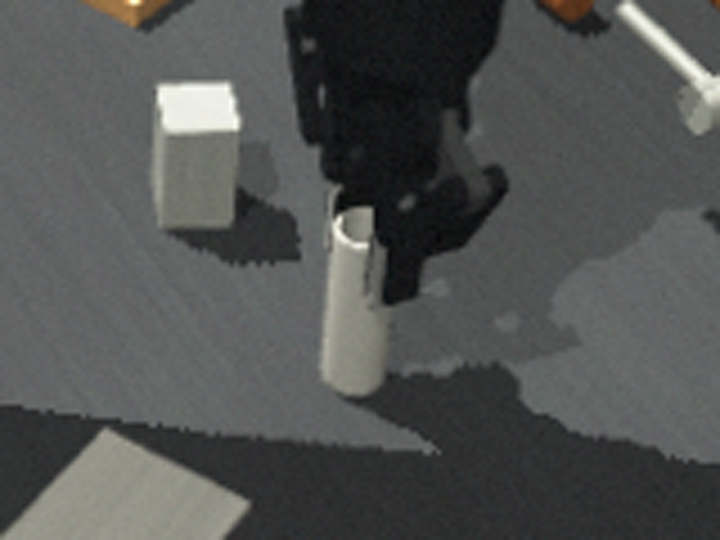

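Request:
send_rows(
  plan=[
    {"linear": [0, 0, -0.03], "angular": [0, 0, 0], "gripper": -0.7},
    {"linear": [0, 0, -0.07], "angular": [0, 0, 0], "gripper": -0.7},
    {"linear": [0, 0, -0.11], "angular": [0, 0, 0], "gripper": -0.7},
    {"linear": [-0.005, 0.02, -0.12], "angular": [0, 0, 0], "gripper": -0.7},
    {"linear": [-0.01, 0.06, -0.12], "angular": [0, 0, 0], "gripper": -0.7},
    {"linear": [-0.017, 0.105, -0.12], "angular": [0, 0, 0], "gripper": -0.7},
    {"linear": [-0.025, 0.15, -0.12], "angular": [0, 0, 0], "gripper": -0.7},
    {"linear": [-0.032, 0.195, -0.12], "angular": [0, 0, 0], "gripper": -0.7},
  ],
)

```text
time_s: 15.9
ee_pos: [0.5772, -0.1666, 0.1488]
tool_rot: [0.006, 3.14, 0.002]
force: [1.1, -0.1, -0.1]
finger_gap: 0.0262
```

Request:
send_rows(
  plan=[
    {"linear": [-0.007, 0.04, 0], "angular": [0, 0, 0], "gripper": -0.7},
    {"linear": [-0.014, 0.08, 0], "angular": [0, 0, 0], "gripper": -0.7},
    {"linear": [-0.02, 0.12, 0], "angular": [0, 0, 0], "gripper": -0.7},
    {"linear": [-0.0215, 0.136, 0], "angular": [0, 0, 0], "gripper": -0.7},
    {"linear": [-0.0215, 0.136, 0.02], "angular": [0, 0, 0], "gripper": -0.7},
    {"linear": [-0.0215, 0.136, 0.035], "angular": [0, 0, 0], "gripper": -0.7},
    {"linear": [-0.0215, 0.136, 0.035], "angular": [0, 0, 0], "gripper": -0.7},
    {"linear": [-0.0215, 0.136, 0.035], "angular": [0, 0, 0], "gripper": -0.7},
  ],
)

```text
time_s: 16.7
ee_pos: [0.599, -0.0317, 0.114]
tool_rot: [0.008, 3.141, 0.001]
force: [0.1, -0.3, -0.3]
finger_gap: 0.0261
```

```bash
python3 - <<'E'
from h import *
from scipy.optimize import least_squares
p,d=snap('side'); X,u,v=cloud('side',d); s=arm.read_state(); t=s['ee_pos']; print(t)
for nm,r,z0,z1,c in(('small',.014,t[2]-.022,t[2]+.025,(t[0],t[1])),('med',.024,.044,.063,(.597,-.03)),('large',.034,.018,.037,(.596,-.03))):
    q=np.hypot(X[:,0]-c[0],X[:,1]-c[1])
    f=(abs(q-r)<.008)&(X[:,1]<c[1])&(X[:,2]>z0)&(X[:,2]<z1)&(p[v,u].min(1)>75)
    P=X[f]; g=least_squares(lambda q:np.hypot(P[:,0]-q[0],P[:,1]-q[1])-r,c,loss='soft_l1',f_scale=.001); print(nm,f.sum(),g.x.round(4),np.percentile(P[:,2],[1,99]).round(4))
E
```

```text
[ 0.59940009 -0.03159912  0.11444076]
small 209 [ 0.5969 -0.0328] [0.094  0.1384]
med 125 [ 0.5971 -0.0292] [0.0444 0.0629]
large 186 [ 0.5955 -0.0287] [0.0187 0.0368]
```

The small cup sits 3 mm off in y; I'll shift 2 mm and lower it.

Request:
send_rows(
  plan=[
    {"linear": [0, 0.0025, 0], "angular": [0, 0, 0], "gripper": -0.7},
    {"linear": [0, 0.0025, 0.02], "angular": [0, 0, 0], "gripper": -0.7},
    {"linear": [0, 0.0025, 0.04], "angular": [0, 0, 0], "gripper": -0.7},
    {"linear": [0, 0.0025, 0.058], "angular": [0, 0, 0], "gripper": -0.7},
    {"linear": [0, 0.0025, 0.07], "angular": [0, 0, 0], "gripper": -0.7},
    {"linear": [0, 0.0025, 0.0755], "angular": [0, 0, 0], "gripper": -0.7},
    {"linear": [0, 0.0025, 0.0755], "angular": [0, 0, 0], "gripper": -0.7},
    {"linear": [0, 0.0025, 0.0755], "angular": [0, 0, 0], "gripper": -0.7},
  ],
)

```text
time_s: 17.55
ee_pos: [0.6, -0.0292, 0.0396]
tool_rot: [0.008, 3.139, 0.001]
force: [-0.6, 0.3, -0.6]
finger_gap: 0.0262
```

Request:
send_rows(
  plan=[
    {"linear": [0, 0, 0], "angular": [0, 0, 0], "gripper": -0.3},
    {"linear": [0, 0, 0], "angular": [0, 0, 0], "gripper": 0},
    {"linear": [0, 0, 0], "angular": [0, 0, 0], "gripper": 0},
    {"linear": [0, 0, 0], "angular": [0, 0, 0], "gripper": 0},
    {"linear": [0, 0, -0.03], "angular": [0, 0, 0], "gripper": 0.2},
    {"linear": [0, 0, -0.07], "angular": [0, 0, 0], "gripper": 0.3},
    {"linear": [0, 0, -0.11], "angular": [0, 0, 0], "gripper": 0.5},
    {"linear": [0, 0, -0.15], "angular": [0, 0, 0], "gripper": 0.5},
  ],
)

```text
time_s: 18.35
ee_pos: [0.5993, -0.0294, 0.1912]
tool_rot: [0.009, 3.14, 0.001]
force: [1.0, 0.2, -0.8]
finger_gap: 0.0638
```

Request:
send_rows(
  plan=[
    {"linear": [0.008, 0.045, 0], "angular": [0, 0, -4], "gripper": 0.5},
    {"linear": [0.016, 0.09, 0], "angular": [0, 0, -8], "gripper": 0.5},
    {"linear": [0.024, 0.135, 0], "angular": [0, 0, -12], "gripper": 0.5},
    {"linear": [0.032, 0.18, 0], "angular": [0, 0, -16], "gripper": 0.5},
    {"linear": [0.04, 0.225, 0], "angular": [0, 0, -20], "gripper": 0.5},
    {"linear": [0.048, 0.27, 0], "angular": [0, 0, -24], "gripper": 0.5},
    {"linear": [0.055, 0.315, 0], "angular": [0, 0, -27], "gripper": 0.5},
    {"linear": [0.06, 0.36, 0.01], "angular": [0, 0, -27], "gripper": 0.5},
  ],
)

```text
time_s: 19.15
ee_pos: [0.5412, 0.3331, 0.1826]
tool_rot: [-0.727, 3.052, 0.002]
force: [1.5, -0.2, -0.7]
finger_gap: 0.064
```

```bash
cat > g.py <<'E'
from h import *
import sys
s=arm.read_state(); M=R.from_rotvec(s['tool_rot']).as_matrix(); print(s['ee_pos'].round(4),'jaw',np.degrees(np.arctan2(M[1,1],M[0,1])).round(2),'tilt',M[:2,2].round(4),'gap',s['finger_gap'],'F',s['force'].round(1))
for a in sys.argv[1:]: print(a, (M.T@(np.array(eval(a))-s['ee_pos'])).round(4))
E
python3 g.py "[.536,.3785,.12]"
python3 - <<'E'
from m2 import *
for r,z in((.01275,.092),(.02275,.065),(.03275,.038)):
  for n in('top','side'): ring(n,.597,-.030,r,z,.005)
E
```

```text
[0.5412 0.3331 0.1826] jaw 116.8 tilt [0.0036 0.0024] gap 0.06401163608588063 F [ 1.5 -0.2 -0.7]
[.536,.3785,.12] [-0.0155  0.0429  0.0627]
top 74 centre [ 0.5988 -0.0313] z [0.088  0.0912 0.0936]
side 67 centre [ 0.5969 -0.0319] z [0.0873 0.0906 0.0938]
top 122 centre [ 0.5981 -0.03  ] z [0.0605 0.0643 0.0681]
side 103 centre [ 0.5969 -0.0295] z [0.0606 0.0645 0.0686]
top 139 centre [ 0.5973 -0.0298] z [0.034  0.0379 0.0411]
side 152 centre [ 0.5962 -0.0286] z [0.0336 0.0371 0.042 ]
```

All three cups are nested, with rims at 38, 65 and 92 mm as expected. Now the wide punch.

Request:
send_rows(
  plan=[
    {"linear": [-0.0155, 0.043, 0], "angular": [0, 0, 0], "gripper": 0.5},
    {"linear": [-0.0155, 0.043, 0.03], "angular": [0, 0, 0], "gripper": 0.5},
    {"linear": [-0.0155, 0.043, 0.07], "angular": [0, 0, 0], "gripper": 0.5},
    {"linear": [-0.0155, 0.043, 0.085], "angular": [0, 0, 0], "gripper": 0.5},
    {"linear": [-0.0155, 0.043, 0.085], "angular": [0, 0, 0], "gripper": 0.5},
  ],
)

```text
time_s: 19.95
ee_pos: [0.5361, 0.3733, 0.0949]
tool_rot: [0.72, -3.057, 0.004]
force: [-0.7, 0.1, 0.5]
finger_gap: 0.0639
```

```bash
python3 g.py "[.536,.3785,-.013]"; python3 s.py s8.png
```

```text
[0.5361 0.3733 0.0949] jaw 116.52 tilt [-0.0001 -0.0023] gap 0.06392528834892366 F [-0.7  0.1  0.5]
[.536,.3785,-.013] [-0.0024  0.0049  0.1079]
[0.5361 0.3733 0.0949] 0.06392528834892366
dark low z - tcp [0.0361 0.0384 0.0411 0.044 ]
crop origin (np.int64(81), np.int64(211))
```

View pics/s8.png

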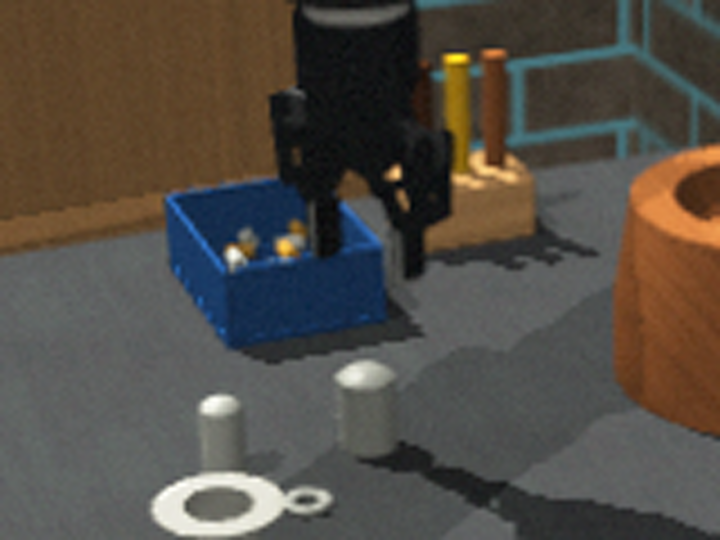

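The fingers are open well above the wide punch and centred over it. Descending and gripping.

Request:
send_rows(
  plan=[
    {"linear": [-0.0024, 0.005, 0.02], "angular": [0, 0, 0], "gripper": 0.5},
    {"linear": [-0.0024, 0.005, 0.05], "angular": [0, 0, 0], "gripper": 0.5},
    {"linear": [-0.0024, 0.005, 0.08], "angular": [0, 0, 0], "gripper": 0.5},
    {"linear": [-0.0024, 0.005, 0.1], "angular": [0, 0, 0], "gripper": 0.5},
    {"linear": [-0.0024, 0.005, 0.107], "angular": [0, 0, 0], "gripper": 0.5},
    {"linear": [-0.0024, 0.005, 0.107], "angular": [0, 0, 0], "gripper": 0.5},
  ],
)

```text
time_s: 20.6
ee_pos: [0.5378, 0.3796, -0.0093]
tool_rot: [-0.719, 3.056, -0.001]
force: [-0.2, -0.5, 0.6]
finger_gap: 0.0641
```

Request:
send_rows(
  plan=[
    {"linear": [0, 0, 0], "angular": [0, 0, 0], "gripper": 0.1},
    {"linear": [0, 0, 0], "angular": [0, 0, 0], "gripper": -0.1},
    {"linear": [0, 0, 0], "angular": [0, 0, 0], "gripper": -0.3},
    {"linear": [0, 0, 0], "angular": [0, 0, 0], "gripper": -0.6},
    {"linear": [0, 0, 0], "angular": [0, 0, 0], "gripper": -0.6},
    {"linear": [0, 0, 0], "angular": [0, 0, 0], "gripper": -0.6},
    {"linear": [0, 0, 0], "angular": [0, 0, 0], "gripper": -0.6},
  ],
)

```text
time_s: 21.3
ee_pos: [0.5388, 0.3806, -0.0072]
tool_rot: [-0.719, 3.053, 0.001]
force: [-2.5, 0.6, 11.9]
finger_gap: 0.0364
```

```bash
python3 g.py "[.585,.056,.10]"; python3 - <<'E'
from h import *
p,d=snap('side');X,u,v=cloud('side',d);t=arm.read_state()['ee_pos']
f=(p[v,u].max(1)<60)&(abs(X[:,0]-t[0])<.05)&(abs(X[:,1]-t[1])<.06)&(X[:,2]>.006)&(X[:,2]<.1)
print(np.percentile(X[f,2],[0,1,3,6]).round(4))
E
```

```text
[ 0.5388  0.3806 -0.0072] jaw 116.5 tilt [0.0044 0.0019] gap 0.03639407581465104 F [-2.5  0.6 11.9]
[.585,.056,.10] [ 0.1029 -0.3111 -0.1076]
[0.0226 0.0305 0.0361 0.0415]
```

Request:
send_rows(
  plan=[
    {"linear": [0, 0, -0.025], "angular": [0, 0, 0], "gripper": -0.6},
    {"linear": [0, 0, -0.065], "angular": [0, 0, 0], "gripper": -0.6},
    {"linear": [0.005, -0.015, -0.105], "angular": [0, 0, 0], "gripper": -0.6},
    {"linear": [0.017, -0.055, -0.12], "angular": [0, 0, 0], "gripper": -0.6},
    {"linear": [0.031, -0.097, -0.12], "angular": [0, 0, 0], "gripper": -0.6},
    {"linear": [0.045, -0.14, -0.12], "angular": [0, 0, 0], "gripper": -0.6},
    {"linear": [0.059, -0.183, -0.12], "angular": [0, 0, 0], "gripper": -0.6},
    {"linear": [0.073, -0.226, -0.12], "angular": [0, 0, 0], "gripper": -0.6},
  ],
)

```text
time_s: 22.15
ee_pos: [0.5738, 0.1437, 0.1134]
tool_rot: [-0.719, 3.052, 0.002]
force: [0.5, -0.1, -3.9]
finger_gap: 0.0362
```

```bash
python3 g.py "[.587,.057,.06]"
```

```text
[0.5738 0.1437 0.1134] jaw 116.5 tilt [0.0052 0.0024] gap 0.03622997831333137 F [ 0.5 -0.1 -3.9]
[.587,.057,.06] [ 0.0272 -0.0835  0.0532]
```

Request:
send_rows(
  plan=[
    {"linear": [0.013, -0.04, 0], "angular": [0, 0, 0], "gripper": -0.6},
    {"linear": [0.027, -0.0835, 0], "angular": [0, 0, 0], "gripper": -0.6},
    {"linear": [0.027, -0.0835, 0.02], "angular": [0, 0, 0], "gripper": -0.6},
    {"linear": [0.027, -0.0835, 0.05], "angular": [0, 0, 0], "gripper": -0.6},
    {"linear": [0.027, -0.0835, 0.07], "angular": [0, 0, 0], "gripper": -0.6},
    {"linear": [0.027, -0.0835, 0.07], "angular": [0, 0, 0], "gripper": -0.6},
  ],
)

```text
time_s: 22.75
ee_pos: [0.5856, 0.0569, 0.0415]
tool_rot: [-0.72, 3.056, 0.002]
force: [-0.3, -0.5, -4.2]
finger_gap: 0.0364
```

```bash
python3 g.py "[.587,.057,-.003]"; python3 s.py s9.png; python3 - <<'E'
from h import *
from scipy.optimize import least_squares
p,d=load('side');X,u,v=cloud('side',d);t=arm.read_state()['ee_pos']; c=t[:2]
f=(abs(np.hypot(*(X[:,:2]-c).T)-.019)<.007)&(X[:,2]>t[2]+.009)&(X[:,2]<t[2]+.035)&(p[v,u].min(1)>75)
P=X[f]; print(f.sum(),least_squares(lambda q:np.hypot(P[:,0]-q[0],P[:,1]-q[1])-.019,c,loss='soft_l1',f_scale=.001).x.round(4))
E
```

```text
[0.5856 0.0569 0.0415] jaw 116.5 tilt [0.0017 0.0017] gap 0.03644324643763536 F [-0.3 -0.5 -4.2]
[.587,.057,-.003] [-0.0012 -0.0006  0.0445]
[0.5856 0.0569 0.0415] 0.03644324643763536
dark low z - tcp [0.0366 0.0382 0.0425 0.0488]
crop origin (np.int64(146), np.int64(273))
124 [0.5834 0.0568]
```

View pics/s9.png

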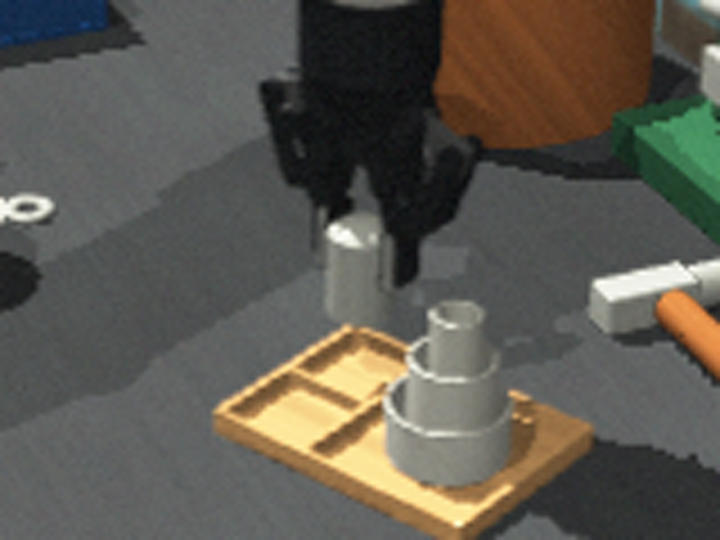

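The punch hangs upright over the far small bay and the cups are nested. Lowering and opening partway.

Request:
send_rows(
  plan=[
    {"linear": [-0.001, 0, 0.015], "angular": [0, 0, 0], "gripper": -0.6},
    {"linear": [-0.001, 0, 0.03], "angular": [0, 0, 0], "gripper": -0.6},
    {"linear": [-0.001, 0, 0.038], "angular": [0, 0, 0], "gripper": -0.6},
    {"linear": [-0.001, 0, 0.042], "angular": [0, 0, 0], "gripper": -0.6},
    {"linear": [-0.001, 0, 0.0445], "angular": [0, 0, 0], "gripper": -0.6},
    {"linear": [-0.001, 0, 0.0445], "angular": [0, 0, 0], "gripper": -0.6},
    {"linear": [-0.001, 0, 0.0445], "angular": [0, 0, 0], "gripper": -0.6},
  ],
)

```text
time_s: 23.5
ee_pos: [0.5879, 0.0575, -0.0012]
tool_rot: [-0.719, 3.054, 0.002]
force: [0.0, 0.3, -4.9]
finger_gap: 0.0361
```

Request:
send_rows(
  plan=[
    {"linear": [0, 0, 0], "angular": [0, 0, 0], "gripper": 0},
    {"linear": [0, 0, 0], "angular": [0, 0, 0], "gripper": 0.15},
    {"linear": [0, 0, 0], "angular": [0, 0, 0], "gripper": 0.15},
    {"linear": [0, 0, 0], "angular": [0, 0, 0], "gripper": 0.15},
    {"linear": [0, 0, -0.02], "angular": [0, 0, 0], "gripper": 0.15},
    {"linear": [0, 0, -0.06], "angular": [0, 0, 0], "gripper": 0.15},
    {"linear": [0, 0, -0.1], "angular": [0, 0, 0], "gripper": 0.2},
    {"linear": [0, 0, -0.14], "angular": [0, 0, 0], "gripper": 0.2},
  ],
)

```text
time_s: 24.3
ee_pos: [0.587, 0.057, 0.1404]
tool_rot: [-0.719, 3.054, 0.002]
force: [1.0, -0.2, -0.1]
finger_gap: 0.0511
```

```bash
python3 g.py "[.437,.3705,.14]"; python3 - <<'E'
from h import *
print('ear',atz('top',[(159,262)],.04).round(4))
p,d=snap('side');X,u,v=cloud('side',d)
f=(np.hypot(X[:,0]-.585,X[:,1]-.056)<.024)&(X[:,2]>.03)&(X[:,2]<.09)&(p[v,u].min(1)>75)
print(f.sum(),X[f].mean(0).round(4),np.percentile(X[f,2],[1,99]).round(4))
E
```

```text
[0.587  0.057  0.1404] jaw 116.48 tilt [0.0038 0.0019] gap 0.05107228567831823 F [ 1.  -0.2 -0.1]
[.437,.3705,.14] [-0.0055  0.3475  0.0004]
ear [[0.4681 0.3056 0.04  ]]
223 [0.5807 0.0463 0.0495] [0.0303 0.0642]
```

Request:
send_rows(
  plan=[
    {"linear": [-0.001, 0.045, 0], "angular": [0, 0, 0], "gripper": 0.2},
    {"linear": [-0.002, 0.09, 0], "angular": [0, 0, 0], "gripper": 0.2},
    {"linear": [-0.003, 0.135, 0], "angular": [0, 0, 0], "gripper": 0.2},
    {"linear": [-0.004, 0.18, 0], "angular": [0, 0, 0], "gripper": 0.2},
    {"linear": [-0.005, 0.225, 0], "angular": [0, 0, 0], "gripper": 0.2},
    {"linear": [-0.0055, 0.27, 0], "angular": [0, 0, 0], "gripper": 0.2},
    {"linear": [-0.0055, 0.315, 0], "angular": [0, 0, 0], "gripper": 0.2},
    {"linear": [-0.0055, 0.3475, 0], "angular": [0, 0, 0], "gripper": 0.2},
  ],
)

```text
time_s: 25.15
ee_pos: [0.4385, 0.3735, 0.1465]
tool_rot: [-0.719, 3.046, 0.003]
force: [-0.1, 0.2, -0.7]
finger_gap: 0.0512
```

Request:
send_rows(
  plan=[
    {"linear": [0, 0, 0.02], "angular": [0, 0, 0], "gripper": 0.2},
    {"linear": [0, 0, 0.05], "angular": [0, 0, 0], "gripper": 0.2},
    {"linear": [0, 0, 0.05], "angular": [0, 0, 0], "gripper": 0.2},
    {"linear": [0, 0, 0.05], "angular": [0, 0, 0], "gripper": 0.2},
  ],
)

```text
time_s: 25.55
ee_pos: [0.4391, 0.3733, 0.0967]
tool_rot: [-0.718, 3.047, 0.002]
force: [-0.4, 0.3, 1.3]
finger_gap: 0.0509
```

```bash
python3 g.py "[.437,.3705,-.009]"; python3 - <<'E'
from h import *
from m2 import ring
from scipy.optimize import least_squares
p,d=snap('side');X,u,v=cloud('side',d)
for c in((.436,.369),):
    f=(abs(np.hypot(X[:,0]-c[0],X[:,1]-c[1])-.014)<.006)&(X[:,1]<c[1])&(X[:,2]>.02)&(X[:,2]<.05)&(p[v,u].min(1)>60)
    P=X[f]; print('slim',f.sum(),least_squares(lambda q:np.hypot(P[:,0]-q[0],P[:,1]-q[1])-.014,c,loss='soft_l1',f_scale=.001).x.round(4))
p,d=snap('top');X,u,v=cloud('top',d)
f=(np.hypot(X[:,0]-.585,X[:,1]-.056)<.03)&(X[:,2]>.045)
print('wide top',f.sum(),((X[f].min(0)+X[f].max(0))/2).round(4),np.percentile(X[f,2],[5,50,98]).round(4))
E
```

```text
[0.4391 0.3733 0.0967] jaw 116.53 tilt [0.0104 0.0039] gap 0.050896895015353716 F [-0.4  0.3  1.3]
[.437,.3705,-.009] [ 0.0043 -0.0015  0.1057]
slim 53 [0.4372 0.3731]
wide top 306 [0.5864 0.056  0.0555] [0.0519 0.058  0.0632]
```

Request:
send_rows(
  plan=[
    {"linear": [0.004, -0.001, 0.02], "angular": [0, 0.6, 0], "gripper": 0.2},
    {"linear": [0.004, -0.001, 0.05], "angular": [0, 0.6, 0], "gripper": 0.2},
    {"linear": [0.004, -0.001, 0.08], "angular": [0, 0.6, 0], "gripper": 0.2},
    {"linear": [0.004, -0.001, 0.1], "angular": [0, 0.6, 0], "gripper": 0.2},
    {"linear": [0.004, -0.001, 0.105], "angular": [0, 0.6, 0], "gripper": 0.2},
    {"linear": [0.004, -0.001, 0.105], "angular": [0, 0.6, 0], "gripper": 0.2},
  ],
)

```text
time_s: 26.25
ee_pos: [0.438, 0.3716, -0.0073]
tool_rot: [-0.72, 3.056, 0.0]
force: [0.2, -0.1, -0.1]
finger_gap: 0.0511
```

Request:
send_rows(
  plan=[
    {"linear": [0, 0, 0], "angular": [0, 0, 0], "gripper": 0},
    {"linear": [0, 0, 0], "angular": [0, 0, 0], "gripper": -0.2},
    {"linear": [0, 0, 0], "angular": [0, 0, 0], "gripper": -0.4},
    {"linear": [0, 0, 0], "angular": [0, 0, 0], "gripper": -0.6},
    {"linear": [0, 0, 0], "angular": [0, 0, 0], "gripper": -0.8},
    {"linear": [0, 0, 0], "angular": [0, 0, 0], "gripper": -0.8},
    {"linear": [0, 0, 0], "angular": [0, 0, 0], "gripper": -0.8},
  ],
)

```text
time_s: 26.95
ee_pos: [0.4386, 0.3724, -0.0059]
tool_rot: [-0.719, 3.054, 0.002]
force: [-2.6, 0.7, 11.7]
finger_gap: 0.026
```

```bash
python3 g.py "[.534,.029,.12]"
```

```text
[ 0.4386  0.3724 -0.0059] jaw 116.5 tilt [0.0035 0.0024] gap 0.025986827480999886 F [-2.6  0.7 11.7]
[.534,.029,.12] [ 0.0673 -0.3498 -0.1264]
```

Request:
send_rows(
  plan=[
    {"linear": [0, 0, -0.025], "angular": [0, 0, 0], "gripper": -0.8},
    {"linear": [0, 0, -0.065], "angular": [0, 0, 0], "gripper": -0.8},
    {"linear": [0, 0, -0.105], "angular": [0, 0, 0], "gripper": -0.8},
    {"linear": [0.005, -0.03, -0.12], "angular": [0, 0, 0], "gripper": -0.8},
    {"linear": [0.014, -0.075, -0.12], "angular": [0, 0, 0], "gripper": -0.8},
    {"linear": [0.023, -0.12, -0.12], "angular": [0, 0, 0], "gripper": -0.8},
    {"linear": [0.032, -0.165, -0.12], "angular": [0, 0, 0], "gripper": -0.8},
    {"linear": [0.04, -0.21, -0.12], "angular": [0, 0, 0], "gripper": -0.8},
  ],
)

```text
time_s: 27.75
ee_pos: [0.4962, 0.1646, 0.1144]
tool_rot: [-0.719, 3.053, 0.003]
force: [1.4, 0.5, -2.9]
finger_gap: 0.0263
```

```bash
python3 g.py "[.5345,.0295,.1131]"
```

```text
[0.4962 0.1646 0.1144] jaw 116.52 tilt [0.0041 0.0031] gap 0.026341153878781637 F [ 1.4  0.5 -2.9]
[.5345,.0295,.1131] [ 0.026  -0.138   0.0011]
```

Request:
send_rows(
  plan=[
    {"linear": [0.009, -0.045, 0], "angular": [0, 0, 0], "gripper": -0.8},
    {"linear": [0.018, -0.09, 0], "angular": [0, 0, 0], "gripper": -0.8},
    {"linear": [0.026, -0.138, 0], "angular": [0, 0, 0], "gripper": -0.8},
    {"linear": [0.026, -0.138, 0.02], "angular": [0, 0, 0], "gripper": -0.8},
    {"linear": [0.026, -0.138, 0.05], "angular": [0, 0, 0], "gripper": -0.8},
    {"linear": [0.026, -0.138, 0.07], "angular": [0, 0, 0], "gripper": -0.8},
    {"linear": [0.026, -0.138, 0.07], "angular": [0, 0, 0], "gripper": -0.8},
    {"linear": [0.026, -0.138, 0.07], "angular": [0, 0, 0], "gripper": -0.8},
  ],
)

```text
time_s: 28.55
ee_pos: [0.5348, 0.0296, 0.0448]
tool_rot: [-0.719, 3.053, 0.003]
force: [-0.1, 0.2, -2.8]
finger_gap: 0.026
```

```bash
python3 g.py "[.5345,.0295,-.001]"; python3 s.py s10.png; python3 - <<'E'
from h import *
from scipy.optimize import least_squares
p,d=load('side');X,u,v=cloud('side',d);t=arm.read_state()['ee_pos']; c=t[:2]
f=(abs(np.hypot(*(X[:,:2]-c).T)-.014)<.006)&(X[:,2]>t[2]+.009)&(X[:,2]<t[2]+.035)&(p[v,u].min(1)>60)
P=X[f]; print(f.sum(),least_squares(lambda q:np.hypot(P[:,0]-q[0],P[:,1]-q[1])-.014,c,loss='soft_l1',f_scale=.001).x.round(4))
E
```

```text
[0.5348 0.0296 0.0448] jaw 116.51 tilt [0.0039 0.003 ] gap 0.025971189258436455 F [-0.1  0.2 -2.8]
[.5345,.0295,-.001] [ 0.0006 -0.      0.0458]
[0.5348 0.0296 0.0448] 0.025971189258436455
dark low z - tcp [0.0356 0.0382 0.0419 0.0472]
crop origin (np.int64(154), np.int64(258))
96 [0.5334 0.0288]
```

View pics/s10.png

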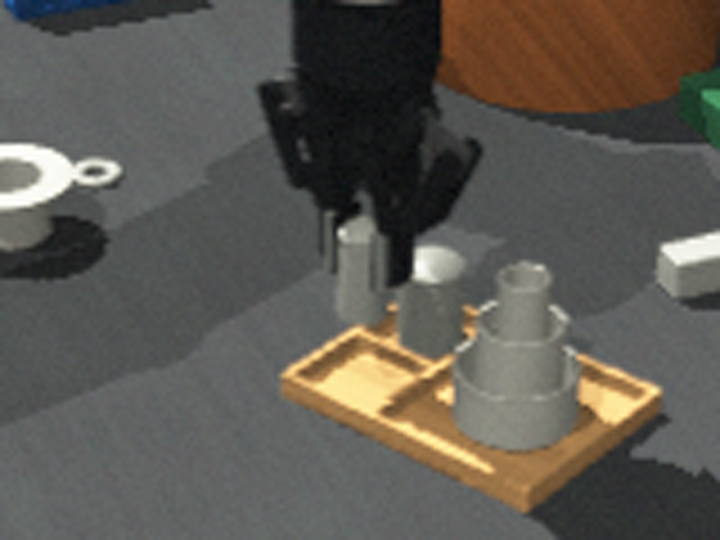

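The slim punch is upright over the free small bay, and the wide punch stands in the other. Lowering and releasing.

Request:
send_rows(
  plan=[
    {"linear": [0, 0, 0.015], "angular": [0, 0, 0], "gripper": -0.8},
    {"linear": [0, 0, 0.03], "angular": [0, 0, 0], "gripper": -0.8},
    {"linear": [0, 0, 0.04], "angular": [0, 0, 0], "gripper": -0.8},
    {"linear": [0, 0, 0.044], "angular": [0, 0, 0], "gripper": -0.8},
    {"linear": [0, 0, 0.046], "angular": [0, 0, 0], "gripper": -0.8},
    {"linear": [0, 0, 0.0465], "angular": [0, 0, 0], "gripper": -0.8},
    {"linear": [0, 0, 0.0465], "angular": [0, 0, 0], "gripper": -0.8},
  ],
)

```text
time_s: 29.3
ee_pos: [0.5358, 0.0299, -0.0008]
tool_rot: [-0.719, 3.052, 0.003]
force: [0.2, 1.1, -3.0]
finger_gap: 0.0262
```

Request:
send_rows(
  plan=[
    {"linear": [0, 0, 0], "angular": [0, 0, 0], "gripper": -0.3},
    {"linear": [0, 0, 0], "angular": [0, 0, 0], "gripper": -0.05},
    {"linear": [0, 0, 0], "angular": [0, 0, 0], "gripper": -0.05},
    {"linear": [0, 0, 0], "angular": [0, 0, 0], "gripper": -0.05},
    {"linear": [0, 0, -0.02], "angular": [0, 0, 0], "gripper": -0.05},
    {"linear": [0, 0, -0.06], "angular": [0, 0, 0], "gripper": 0},
    {"linear": [0, 0, -0.1], "angular": [0, 0, 0], "gripper": 0},
    {"linear": [0, 0, -0.14], "angular": [0, 0, 0], "gripper": 0},
  ],
)

```text
time_s: 30.1
ee_pos: [0.5347, 0.0292, 0.1407]
tool_rot: [-0.719, 3.052, 0.003]
force: [0.5, 0.6, 0.7]
finger_gap: 0.0428
```

Request:
send_rows(
  plan=[
    {"linear": [0, 0.04, -0.02], "angular": [0, 0, 0], "gripper": 0},
    {"linear": [0, 0.08, -0.04], "angular": [0, 0, 0], "gripper": 0},
    {"linear": [0, 0.12, -0.05], "angular": [0, 0, 0], "gripper": 0},
    {"linear": [0, 0.16, -0.05], "angular": [0, 0, 0], "gripper": 0},
    {"linear": [0, 0.2, -0.05], "angular": [0, 0, 0], "gripper": 0},
    {"linear": [0, 0.23, -0.05], "angular": [0, 0, 0], "gripper": 0},
    {"linear": [0, 0.23, -0.05], "angular": [0, 0, 0], "gripper": 0},
  ],
)

```text
time_s: 30.8
ee_pos: [0.4299, 0.2386, 0.1908]
tool_rot: [-0.727, 3.05, 0.004]
force: [0.5, -0.6, -0.3]
finger_gap: 0.043
```

```bash
cat > fin.py <<'E'
from h import *
from m2 import ring
s=arm.read_state(); print(s['ee_pos'],s['time_s'])
for r,z in((.01275,.092),(.02275,.065),(.03275,.038)):
  for n in('top','side'): ring(n,.597,-.030,r,z,.005)
c0=np.array([.583,-.0037]); ex=np.array([-.454,.891]); ey=np.array([-.891,-.454])
for n in('top','side'):
  p,d=snap(n);X,u,v=cloud(n,d)
  for nm,c,rr in(('wide',(.585,.056),.026),('slim',(.5336,.0294),.022),('square',(.530,-.239),.03),('brim',(.406,.27),.045)):
    h=.03 if nm=='brim' else .05
    f=(np.hypot(X[:,0]-c[0],X[:,1]-c[1])<rr)&(X[:,2]>h)&(X[:,2]<.075)
    if not f.any(): print(n,nm,'unseen'); continue
    q=(X[f].min(0)+X[f].max(0))/2; print(n,nm,f.sum(),q[:2].round(4),'tray',((q[:2]-c0)@ex).round(4),((q[:2]-c0)@ey).round(4),'top z',np.percentile(X[f,2],98).round(4))
  if n=='top': a=cv2.resize(p[150:256,260:380],None,fx=6,fy=5.6,interpolation=2)
  else: cv2.imwrite('pics/fin.png',np.hstack([cv2.resize(a,(400,350)),cv2.resize(p[170:310,280:440],(400,350))])[:,:,::-1])
E
python3 fin.py
```

```text
[0.42988753 0.23855859 0.19083428] 30.8
top 71 centre [ 0.5989 -0.0312] z [0.0887 0.0914 0.0939]
side 59 centre [ 0.5973 -0.0316] z [0.0874 0.0908 0.0938]
top 120 centre [ 0.5982 -0.03  ] z [0.0609 0.0648 0.0681]
side 115 centre [ 0.597  -0.0291] z [0.0605 0.0642 0.0685]
top 134 centre [ 0.5974 -0.0297] z [0.0339 0.0375 0.0405]
side 144 centre [ 0.5961 -0.0296] z [0.0336 0.0374 0.042 ]
top wide 298 [0.587  0.0561] tray 0.0515 -0.0307 top z 0.0633
top slim 163 [0.5356 0.0292] tray 0.0509 0.0273 top z 0.0633
top square 334 [ 0.5317 -0.2379] tray -0.1854 0.152 top z 0.0614
top brim 1023 [0.4059 0.2708] tray 0.325 0.0332 top z 0.0432
side wide 120 [0.5836 0.0531] tray 0.0503 -0.0263 top z 0.0637
side slim 77 [0.533  0.0255] tray 0.0488 0.0313 top z 0.0643
side square 234 [ 0.5288 -0.2389] tray -0.1849 0.155 top z 0.0608
side brim 317 [0.4055 0.2691] tray 0.3236 0.0343 top z 0.044
```

View pics/fin.png

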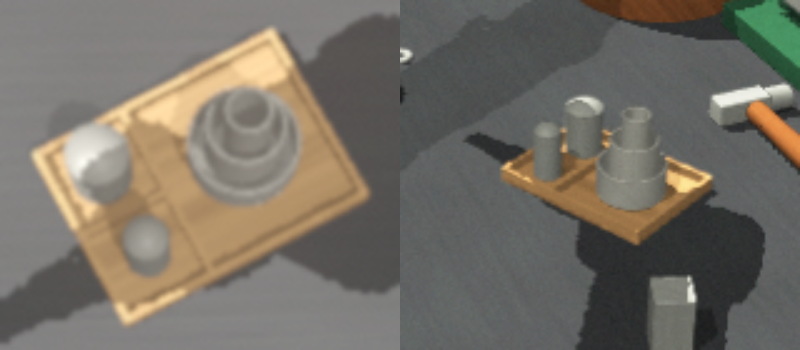

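The picture shows the nested cups in the large bay and one punch upright in each small bay. The look-alikes haven't moved and the arm is clear. Handing in.

```bash
python3 -c "
from station import arm
print(arm.close_job())"
```

```text
the job is handed in; nothing more can be done
None
```

The cup-drawing set is packed and the job was handed in at about 31 s of the 128 s allowed. No verdict comes back, so what follows is from my last camera checks.

- **Cups:** all three are nested in the large bay, put in largest first. Rims are at about 38, 65 and 92 mm, as they should be when seated, and the centres are within about 3 mm of each other. The large cup is at about -29 mm along the tray's x, the middle of the bay.
- **Punches:** the wide punch is at about (+51, -29) mm in the tray's frame and the slim one at about (+50, +29) mm. Both are upright on their bay floors.
- **Look-alikes:** the brimmed cup and the square punch are within about 1 mm of where they started. I did not touch either one, and the arm was clear of everything at the end.

**Disagreements:**
- **Fingertips:** they showed in the images about 36–41 mm above the reported TCP, where the description implies at most 13 mm. I worked from what I saw, so some grasps were at negative reported heights.
- **Finger opening:** with an object gripped, it read about 2 mm less than the object's true width.
- **Cameras:** the two views differed by 1–2 mm on most objects and up to about 4 mm on the punches.

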